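# Fetch the mould insert from behind the can and the jar

## Task

The mould insert in the steel tray is walled in by the spray can and the pellet jar. Clear the can and the jar onto the cork mat, then fetch the insert and set it down flat in the pocket of the nest, and then stand the can and the jar back in the tray, each on the same dark spot it came from. Set each thing down gently, keep the can and the jar upright, and leave the screwdriver, brush, cup and steel ring where they are.

Things in the scene. Friction and masses are not known exactly. Their poses are not given: they have to be found in the camera images.
- can_mid (a point): The spray can: upright bare-metal cylinder with a paper label round its middle and a grey cap, 52 mm in diameter and 125 mm tall in all (straight side up to 100 mm, the cap above is 38 mm in diameter), 0.13 to 0.25 kg. The point is on its axis, half-way up (62.5 mm above its underside); z is up. It starts on one of the tray's two dark spots.
- jar_mid (a point): The pellet jar: upright white plastic screw-cap jar, 60 mm in diameter and 95 mm tall, 0.14 to 0.28 kg. The point is on its axis, half-way up (47.5 mm above its underside); z is up. It starts on the other dark spot.
- insert_mid (a point): The mould insert: plain aluminium block, 30 mm (own x) by 90 mm (own y) by 50 mm tall, with two dark round cavities and a runner on its top face, 0.25 to 0.50 kg. Grasp it across the 30 mm. The point is its centre, 25 mm above its underside. It stands in the tray behind the can and the jar as seen from the robot, 10 to 20 mm from them, its length roughly along the tray's y.
- tray: Fixed shallow steel tray, 150 mm (own x, which points roughly away from the robot) by 200 mm (own y), floor 4 mm above the bench, rim 4 mm thick and up to 12 mm above the bench. Two flat dark round spots, 74 mm across, on its floor at x = -35 mm, y = +44 and -44 mm in its own axes. Origin: centre of its underside, on the bench.
- mat: Fixed flat cork mat, the side area: 130 mm (own x, roughly away from the robot) by 200 mm (own y), 4 mm thick. Origin: centre of its underside, on the bench.
- nest: Fixed steel nest with a dark floor: a rectangular pocket, 50 mm (own x) by 110 mm (own y) inside, walls 4 mm thick and up to 14 mm above the bench, floor 4 mm above the bench; a bolted ear at each end outside, 34 mm wide, reaching to 80 mm from the middle and 11 mm high. The insert goes in with its length along the nest's y, either way round. Origin: centre of its underside, on the bench.
- driver: Bystander: loose screwdriver with a black handle, 160 mm long, lying on the bench along own x. Origin: underside, near mid-length.
- brush: Bystander: loose brush, 160 mm long, lying on the bench along own x. Origin: underside, near mid-length.
- cup: Bystander: loose white plastic cup, 66 mm across, 60 mm tall. Origin: centre of its underside.
- ring: Bystander: loose steel locating ring, 64 mm across, 28 mm hole, 14 mm thick, lying flat. Origin: centre of its underside.

How it is judged:
By the outcome, as a careful person would: the job done as asked, in the order asked, and still so for the second after the job is handed in, with the robot touching nothing.
It also fails if it takes over 131 s, if anything falls off the work surface, if the arm or the gripper's body presses on something with over 40 N, if the wrist force passes 120 N, or if a joint passes its speed limit or range.

## Robot

A 6-joint arm with a two-finger parallel gripper is mounted at the origin on the work surface. World frame = base frame: x ahead of the robot, y to its left, z up, the work surface at z = 0. Lengths are in m, angles in degrees, forces in N, time in s.
With the tool pointing down it reaches from about 0.3 to 0.775 m from the base axis. Payload 14.6 kg.
Tool frame: the origin (TCP) lies between the finger pads; the fingertips stand r.finger_overhang ahead of it and the grasp point (between the pads) lies 3 mm ahead of it (r.finger_overhang is the distance from the TCP to the fingertips, in m); z points along the fingers, x is the direction in which the jaws open and shut, and the axes are right-handed (so a half turn about z gives the same grasp; the last joint's range is limited). The gripper opens to 94 mm and grips with 3 to 60 N. Pads are 16 mm wide; open, the fingers measure 119 mm over their backs; the gripper's body (75 mm by 177 mm) begins 78 mm behind the grasp point.
Start: joints at [-69.878, 17.183, 87.147, -0, 75.671, -3.816], TCP at [0.223, -0.503, 0.227] pointing down, gripper open.
Joint ranges: [-173.82, 173.82], [-45.26, 126.66], [13.44, 144.39], [-59.66, 239.66], [0, 175.72], [-146.38, 146.38]. Speed limits (degrees/s): [127.2, 127.2, 147.25, 180, 180, 180].

## Interface

Orientations are given as a 3x3 rotation matrix whose columns are the frame's x, y, z axes.
In Python, from cell import monitor, eyes, ticket, models, r gives the robot as it stands. The module is installed in compiled form; this text tells all that it offers.
- The arm moves only by the shell command python3 -m inch 'ROWS' [FORCE]. ROWS is JSON, a list of rows, each a list of 7 numbers: the shift along the tool's x, y, z in m, then the turn, a rotation vector about the tool's x, y, z in degrees, then the closure, from 0 (fully open) to 1 (shut). In form: [[x, y, z, rx, ry, rz, grip], ...]. A call has 1 to 20 rows; each row is the pose to reach, as a shift and turn from the pose measured when the call began, along the tool's axes at that moment; what a row does not reach only later rows make up. A row lasts 1/12 s, in which the tool goes at most 41.7 mm and 7.16 degrees, less where a joint would pass 70% of its speed; a pose out of reach is approached as far as the arm can. A call with a gripper value outside its range is refused whole. The fingers move at their own pace and stop on an object; FORCE is the grip in N (left out, the last holds). Time passes only in rows, so rows that repeat a pose let the fingers close. It gives the time, the measured TCP pose, the force and the opening at its end, in the units of the state.
- monitor.observe(): the state, without advancing time (a new reading comes with each control period).
- eyes.get_image(name): name is "side" or "top"; returns a dict with "img" (420x560x3 uint8, red, green, blue), "camera_matrix" (3x3 intrinsics, pixels), "cam_to_world" (4x4, takes a point from camera to world coordinates). Camera axes: x right, y down, z forward; pixel columns grow to the right and rows downward; lengths in m; the calibration is good to about 2 mm. A picture is of the moment at which its call begins. There is no depth.
- ticket.hand_in(): hands the job in, once; it reports no verdict.
Trained networks look in the newest picture that a camera, given by its name, has taken for a name from the list of things; names that differ only in an ending like _2 or _b are one class to them, and where a whole thing is asked for, a point or a joint stands for the part that bears it (a point fixed in the world has none). Each returns a list of dicts, best first, with "p" (0 to 1); they miss things now and then, are a little off and sometimes report something else, mostly with a low value. They report only what shows in the picture. A call takes as long as a camera call.
- models.boxes_of(camera, thing): "xyz" ([x, y, z] in m, in world coordinates, good to about 4 mm: the middle of the surface that is visible of it).
- models.masks_of(camera, thing): "mask" (420x560 bool, what is visible of it).
- models.tip_of(camera, thing): "xyz" ([x, y, z] in m, in world coordinates, good to about 4 mm: a listed point, or the origin of a listed thing).
The state is a dict: "time": time; "qpos": joint angles; "joint_vel": joint speeds; "joint_efforts": joint torques, N m; "ee_pos": TCP position; "eef_rot": TCP orientation; "ft_force": force on the tool from outside, world axes, zero at the start; "wrist_torque": the same for the moment, N m; "gripper_width": opening from 0.0 (shut) to 1.0 (fully open).
Only numpy, scipy, OpenCV 4.12 (cv2) and the standard library are available. Lean on these libraries where they do the work, as an engineer would, in place of code of your own. Each camera call takes 0.05 s, during which the arm holds its last target.

## Working session

There is one attempt and no reset: what is moved stays moved. The work goes in short steps, Python scripts to look and compute and a shell command to move; the robot and the scene stay as the last step left them, time stands still between calls to the robot, and variables do not carry over. Pictures are saved under pics/ and viewed, and the job is handed in when it is done.

```bash
mkdir -p pics; ls; python3 - <<'E'
from cell import monitor, eyes, ticket, models, r
import cv2, numpy as np
np.set_printoptions(precision=4,suppress=True)
s=monitor.observe()
print(s, r.finger_overhang)
for c in("top","side"):
    d=eyes.get_image(c); cv2.imwrite(f"pics/{c}0.png",d["img"][:,:,::-1]); print(d["camera_matrix"],d["cam_to_world"])
    for t in "can_mid jar_mid insert_mid tray mat nest driver brush cup ring".split():
        print(c,t,[(round(o["p"],2),np.round(o["xyz"],4)) for o in models.tip_of(c,t)[:2]])
E
```

```text
pics
{'time': 0.0, 'qpos': array([-69.8779,  17.2136,  87.1796,   0.0001,  75.6702,  -3.8142]), 'joint_vel': array([-0.0288,  0.1457,  0.024 ,  0.0823, -0.0983,  0.0386]), 'joint_efforts': array([ -0.0005, -53.1814, -35.2739,   0.0708,   0.0244,  -0.0001]), 'ee_pos': array([ 0.2231, -0.5025,  0.2269]), 'eef_rot': array([[ 0.4057, -0.914 , -0.0004],
       [-0.914 , -0.4057,  0.001 ],
       [-0.0011, -0.0001, -1.    ]]), 'ft_force': array([-0.1138, -0.0253,  0.6273]), 'wrist_torque': array([-0.0332,  0.0453,  0.0157]), 'gripper_width': 0.9975518862929386} 0.022
[[387.8549   0.     277.1275]
 [  0.     387.8549 215.7924]
 [  0.       0.       1.    ]] [[-0.018  -0.9975  0.0677  0.5012]
 [-0.9995  0.0161 -0.0278 -0.005 ]
 [ 0.0266 -0.0682 -0.9973  1.1092]
 [ 0.      0.      0.      1.    ]]
top can_mid [(0.95, array([0.4534, 0.3661, 0.0666])), (0.25, array([0.4843, 0.317 , 0.0031]))]
top jar_mid [(0.65, array([0.4331, 0.2794, 0.0493]))]
top insert_mid [(0.62, array([0.5061, 0.32  , 0.0304]))]
top tray [(0.9, array([0.4832, 0.3161, 0.0005]))]
top mat [(0.89, array([ 0.5254, -0.312 , -0.
[... 441 characters left out ...]
0128 -0.6847 -0.7287  1.0414]
 [ 0.      0.      0.      1.    ]]
side can_mid [(0.63, array([0.4526, 0.3677, 0.0651]))]
side jar_mid [(0.82, array([0.4361, 0.2777, 0.0551]))]
side insert_mid []
side tray [(0.75, array([0.4846, 0.3147, 0.0037]))]
side mat [(0.95, array([ 0.5232, -0.3163, -0.0021]))]
side nest [(0.71, array([ 0.536 , -0.0137,  0.0025]))]
side driver [(0.87, array([ 0.5183,  0.1582, -0.0028])), (0.52, array([ 0.5363, -0.015 ,  0.0042]))]
side brush [(0.81, array([ 0.511 , -0.1534, -0.0023])), (0.22, array([0.6805, 0.1836, 0.0023]))]
side cup [(0.87, array([0.6822, 0.1872, 0.0029]))]
side ring [(0.63, array([ 0.6721, -0.1977, -0.0061])), (0.53, array([0.5066, 0.317 , 0.0295]))]
```

View pics/top0.png

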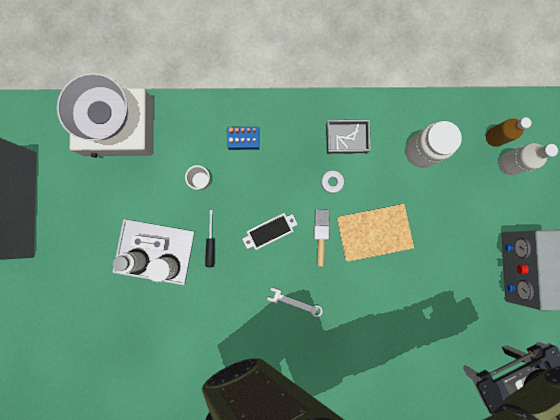

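View pics/side0.png

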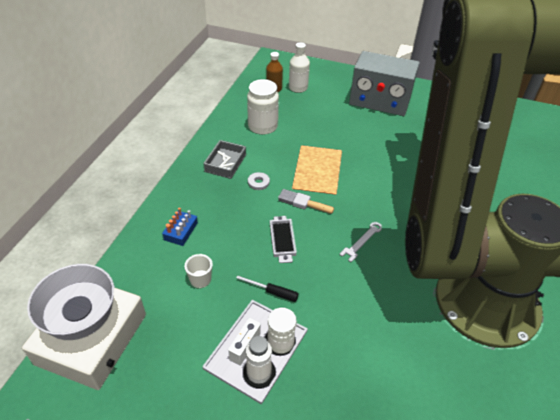

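```bash
cat > h.py <<'E'
from cell import monitor, eyes, ticket, models, r
import cv2, numpy as np
np.set_printoptions(precision=4,suppress=True)
def toplane(d,uv,z):
    K=d["camera_matrix"];T=d["cam_to_world"]
    uv=np.atleast_2d(uv).astype(float)
    ray=np.c_[uv,np.ones(len(uv))]@np.linalg.inv(K).T@T[:3,:3].T
    t=(z-T[2,3])/ray[:,2]
    return T[:3,3]+ray*t[:,None]
def proj(d,P):
    K=d["camera_matrix"];T=d["cam_to_world"]
    c=(np.atleast_2d(P)-T[:3,3])@T[:3,:3]
    u=c@K.T
    return u[:,:2]/u[:,2:]
def rectfit(d,mask,z):
    v,u=np.nonzero(mask)
    n,lab,st,_=cv2.connectedComponentsWithStats(mask.astype(np.uint8))
    k=1+np.argmax(st[1:,4]); v,u=np.nonzero(lab==k)
    P=toplane(d,np.c_[u,v],z)[:,:2]
    (c,sz,a)=cv2.minAreaRect((P*1000).astype(np.float32))
    # yaw of short axis, near x
    yaw=a if sz[0]<sz[1] else a+90
    yaw=(yaw+90)%180-90
    return np.array(c)/1000,sorted(sz),yaw
def crop(c,x0,x1,y0,y1,name,f=4,pts=[]):
    d=eyes.get_image(c); im=d["img"][y0:y1,x0:x1,::-1]
    im=cv2.resize(im,None,fx=f,fy=f,interpolation=cv2.INTER_CUBIC)
    for P in pts:
        u,v=proj(d,P)[0]; cv2.circle(im,(int((u-x0+.5)*f),int((v-y0+.5)*f)),3,(0,0,255),-1)
    cv2.imwrite(f"pics/{name}.png",im); return d
def where():
    s=monitor.observe(); R=s["eef_rot"]
    print("t",round(s["time"],2),"tcp",s["ee_pos"],"yaw",round(float(np.degrees(np.arctan2(R[1,0],R[0,0]))),2),"z",R[:,2],"F",s["ft_force"],"w",round(s["gripper_width"],3),"q",s["qpos"]); return s
E
python3 - <<'E'
from h import *
ds={}
for c in("top","side"):
    ds[c]=d=eyes.get_image(c)
    for t,z in (("tray",.010),("mat",.004),("nest",.012),("insert_mid",.054),("driver",0.01),("brush",.01)):
        for o in models.masks_of(c,t)[:1]:
            print(c,t,round(o["p"],2),o["mask"].sum(),rectfit(d,o["mask"],z))
t=np.radians(-12)
R=np.array([[np.cos(t),-np.sin(t)],[np.sin(t),np.cos(t)]])
def tr(x,y,z): return [*(np.array([.482,.316])+R@[x,y]),z]
pts=[tr(a,b,.012) for a in(-.075,.075) for b in (-.1,.1)]
crop("top",105,255,205,295,"t1",5,pts); crop("side",195,315,295,405,"s1",5,pts)
E
```

```text
top tray 0.91 2545 (array([0.4807, 0.3102]), [155.54200744628906, 208.72640991210938], -10.614761352539062)
top mat 0.92 3110 (array([ 0.5253, -0.3163]), [130.78184509277344, 202.6450653076172], 10.064619064331055)
top nest 0.9 1076 (array([ 0.5333, -0.0155]), [60.77964782714844, 160.52371215820312], 25.66557502746582)
top insert_mid 0.59 437 (array([0.5076, 0.3099]), [31.43841552734375, 102.27993774414062], -7.778251647949219)
top driver 0.73 259 (array([0.4826, 0.1562]), [25.156856536865234, 84.12245178222656], 89.60279846191406)
top brush 0.87 605 (array([ 0.5138, -0.1607]), [42.809810638427734, 158.85157775878906], 88.59671783447266)
side tray 0.83 3002 (array([0.4809, 0.3171]), [155.128173828125, 205.71035766601562], -10.817085266113281)
side mat 0.77 1804 (array([ 0.5264, -0.3089]), [127.8586196899414, 202.33404541015625], 11.700199127197266)
side nest 0.92 921 (array([ 0.5321, -0.0036]), [58.78001022338867, 160.94012451171875], 25.662282943725586)
side insert_mid 0.85 719 (array([0.5047, 0.3304]), [42.294029235839844, 108.76575469970703], -5.381233215332031)
side driver 0.95 442 (array([0.5157, 0.1583]), [32.35090637207031, 160.14047241210938], -89.15200614929199)
side brush 0.61 548 (array([ 0.5164, -0.1574]), [56.65578842163086, 156.61471557617188], -89.11590468883514)
```

View pics/t1.png

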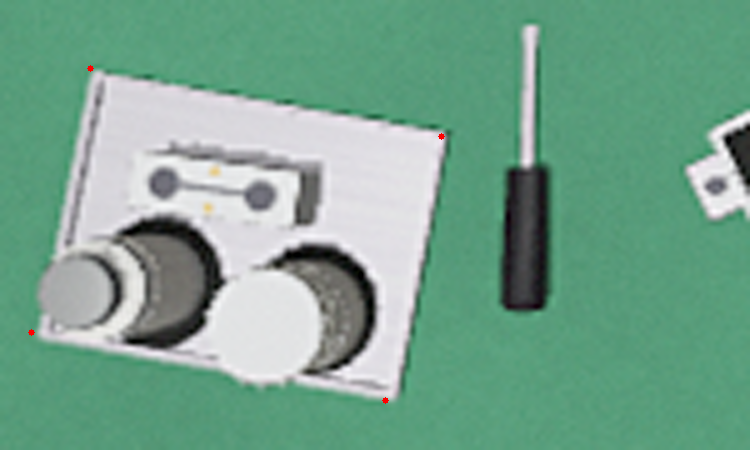

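View pics/s1.png

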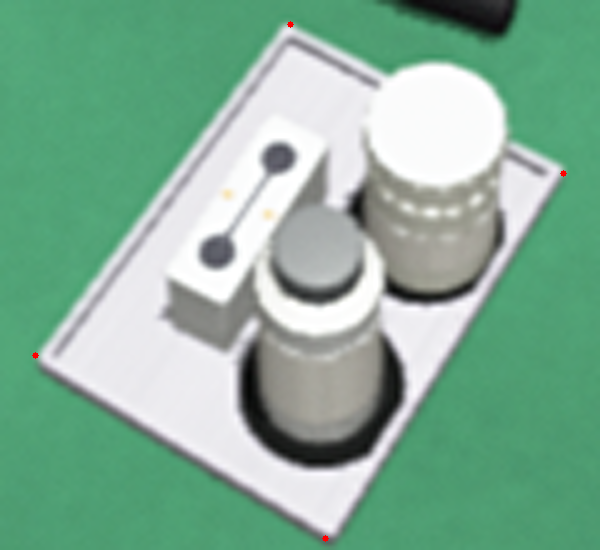

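```bash
python3 - <<'E'
from h import *
dt=eyes.get_image("top"); ds=eyes.get_image("side")
f=lambda p,o:np.array(p)/5-.5+o
print("jar",toplane(dt,f((266,325),(105,205)),.099),toplane(ds,f((437,125),(195,295)),.099))
print("can",toplane(dt,f((76,289),(105,205)),.129),toplane(ds,f((318,249),(195,295)),.129))
for p in((163,184),(261,195)):print("ins",toplane(dt,f(p,(105,205)),.054))
for p in((279,158),(217,252)):print("ins",toplane(ds,f(p,(195,295)),.054))
t=np.radians(-11)
R=np.array([[np.cos(t),-np.sin(t)],[np.sin(t),np.cos(t)]])
for y in(.044,-.044):print("spot",np.array([.482,.316])+R@[-.035,y])
E
```

```text
jar [[0.4366 0.2758 0.099 ]] [[0.4353 0.2802 0.099 ]]
can [[0.4582 0.3613 0.129 ]] [[0.4557 0.3669 0.129 ]]
ins [[0.5102 0.3436 0.054 ]]
ins [[0.5033 0.2912 0.054 ]]
ins [[0.5031 0.2942 0.054 ]]
ins [[0.5111 0.3458 0.054 ]]
spot [0.456  0.3659]
spot [0.4392 0.2795]
```

```bash
cat >> h.py <<'E'
def go(x,y,z,yaw):
    s=where(); R=s["eef_rot"]
    d=R.T@(np.array([x,y,z])-s["ee_pos"])
    yw=np.degrees(np.arctan2(R[1,0],R[0,0]))
    a=np.radians(yaw); Rt=np.array([[np.cos(a),np.sin(a),0],[np.sin(a),-np.cos(a),0],[0,0,-1]])
    rv=np.degrees(cv2.Rodrigues(R.T@Rt)[0].ravel())
    print("shift mm",np.round(d*1000,1),"rot",np.round(rv,2),"dist",round(float(np.linalg.norm(d))*1000))
E
python3 -c "
from h import *
go(.456,.3655,.25,-11)"
```

```text
t 2.0 tcp [ 0.2232 -0.5027  0.2275] yaw -66.06 z [-0. -0. -1.] F [0.2529 0.246  0.5157] w 0.998 q [-69.8775  17.1821  87.146   -0.0006  75.6718  -3.815 ]
shift mm [-699.  -565.1  -22.5] rot [  0.     0.   -55.06] dist 899
```

```bash
python3 -m inch '[[-0.007,-0.006,0,0,0,-1,0],[-0.021,-0.017,-0.001,0,0,-2,0],[-0.042,-0.034,-0.002,0,0,-4,0],[-0.07,-0.057,-0.004,0,0,-6,0],[-0.098,-0.079,-0.006,0,0,-8,0],[-0.126,-0.102,-0.008,0,0,-10,0],[-0.154,-0.124,-0.01,0,0,-12,0],[-0.182,-0.147,-0.012,0,0,-14,0],[-0.21,-0.17,-0.014,0,0,-17,0],[-0.238,-0.192,-0.016,0,0,-19,0],[-0.266,-0.215,-0.018,0,0,-21,0],[-0.294,-0.238,-0.02,0,0,-23,0],[-0.322,-0.26,-0.022,0,0,-25,0],[-0.35,-0.283,-0.022,0,0,-27,0],[-0.378,-0.306,-0.022,0,0,-29,0],[-0.406,-0.328,-0.022,0,0,-32,0],[-0.434,-0.351,-0.022,0,0,-34,0],[-0.455,-0.368,-0.022,0,0,-36,0],[-0.469,-0.379,-0.022,0,0,-37,0],[-0.476,-0.385,-0.022,0,0,-38,0]]' 30; python3 -c "
from h import *
go(.456,.3655,.25,-11)"
```

```text
time: 3.67
ee_pos: [0.3816, 0.0906, 0.2494]
eef_rot: [[0.884, -0.467, 0.0], [-0.467, -0.884, 0.0], [-0.0, -0.0, -1.0]]
ft_force: [0.6, -0.5, 0.6]
gripper_width: 0.998
t 3.67 tcp [0.3816 0.0906 0.2494] yaw -27.82 z [ 0.      0.0002 -1.    ] F [ 0.5883 -0.4641  0.5773] w 0.998 q [  7.9978  -4.6681 108.4058   0.0118  76.2594  35.8187]
shift mm [ -62.5 -277.8   -0.6] rot [ -0.01   0.   -16.82] dist 285
```

```bash
python3 -m inch '[[-0.003,-0.012,0,0,0,-1,0],[-0.008,-0.035,0,0,0,-2,0],[-0.015,-0.068,0,0,0,-4,0],[-0.023,-0.103,0,0,0,-6,0],[-0.031,-0.138,0,0,0,-8,0],[-0.039,-0.173,0,0,0,-10,0],[-0.047,-0.208,0,0,0,-12,0],[-0.054,-0.24,0,0,0,-14,0],[-0.059,-0.262,0,0,0,-16,0],[-0.062,-0.274,0,0,0,-16.8,0],[-0.0625,-0.278,0,0,0,-16.8,0],[-0.0625,-0.278,0,0,0,-16.8,0]]'; python3 -c "
from h import *
crop('top',105,255,205,295,'t2',5,[[.456,.3655,.129],[.4355,.2785,.099]]);crop('side',195,355,205,405,'s2',3,[[.456,.3655,.129],[.4355,.2785,.099]])
go(.456,.3655,.085,-11)"
```

```text
time: 4.67
ee_pos: [0.456, 0.3656, 0.249]
eef_rot: [[0.982, -0.191, -0.001], [-0.191, -0.982, -0.0], [-0.0, 0.0, -1.0]]
ft_force: [0.2, 0.0, -0.6]
gripper_width: 0.999
t 4.77 tcp [0.456  0.3647 0.2495] yaw -11.08 z [-0.0001  0.     -1.    ] F [-1.2586 -0.6331 -0.1253] w 1.004 q [35.0558 20.6696 79.593   0.0041 79.74   46.1316]
shift mm [ -0.2  -0.8 164.5] rot [-0.    0.   -0.08] dist 164
```

View pics/s2.png

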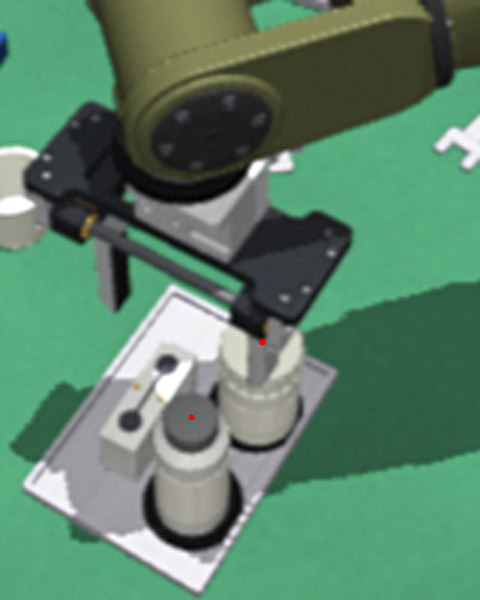

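```bash
python3 -m inch '[[0,0,0.01,0,0,0,0],[0,0,0.03,0,0,0,0],[0,0,0.055,0,0,0,0],[0,0,0.08,0,0,0,0],[0,0,0.105,0,0,0,0],[0,0,0.128,0,0,0,0],[0,0,0.146,0,0,0,0],[0,0,0.157,0,0,0,0],[0,0,0.162,0,0,0,0],[0,0,0.1645,0,0,0,0],[0,0,0.1645,0,0,0,0],[0,0,0.1645,0,0,0,0.2],[0,0,0.1645,0,0,0,0.3],[0,0,0.1645,0,0,0,0.38],[0,0,0.1645,0,0,0,0.38],[0,0,0.1645,0,0,0,0.38]]' 15; python3 -c "
from h import *
where()
crop('top',105,255,205,295,'t3',5);crop('side',195,355,205,405,'s3',3)"
```

```text
time: 6.1
ee_pos: [0.4561, 0.3648, 0.0853]
eef_rot: [[0.981, -0.192, 0.0], [-0.192, -0.981, 0.0], [0.0, -0.0, -1.0]]
ft_force: [1.1, 0.3, 0.1]
gripper_width: 0.68
t 6.1 tcp [0.4561 0.3648 0.0853] yaw -11.07 z [ 0.0003  0.0003 -1.    ] F [1.1463 0.3168 0.0586] w 0.68 q [35.0585 30.0471 89.2224  0.0025 60.7046 46.129 ]
```

View pics/s3.png

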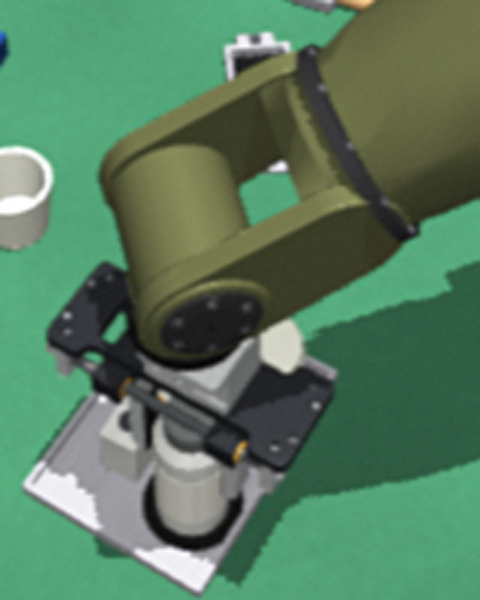

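```bash
python3 -m inch '[[0,0,0,0,0,0,0.42],[0,0,0,0,0,0,0.44],[0,0,0,0,0,0,0.46],[0,0,0,0,0,0,0.5],[0,0,0,0,0,0,0.55],[0,0,0,0,0,0,0.6],[0,0,0,0,0,0,0.6],[0,0,0,0,0,0,0.6],[0,0,0,0,0,0,0.6],[0,0,0,0,0,0,0.6]]' 30
```

```text
time: 7.03
ee_pos: [0.456, 0.3648, 0.0851]
eef_rot: [[0.981, -0.192, 0.0], [-0.192, -0.981, 0.0], [-0.0, -0.0, -1.0]]
ft_force: [0.1, 0.5, 0.1]
gripper_width: 0.553
```

```bash
python3 -m inch '[[0,0,-0.003,0,0,0,0.6],[0,0,-0.008,0,0,0,0.6],[0,0,-0.018,0,0,0,0.6],[0,0,-0.035,0,0,0,0.6],[0,0,-0.055,0,0,0,0.6],[0,0,-0.08,0,0,0,0.6],[0,0,-0.105,0,0,0,0.6],[0,0,-0.13,0,0,0,0.6],[0,0,-0.152,0,0,0,0.6],[0,0,-0.168,0,0,0,0.6],[0,0,-0.176,0,0,0,0.6],[0,0,-0.18,0,0,0,0.6],[0,0,-0.18,0,0,0,0.6]]';  python3 -c "
from h import *
go(.5347,-.36,.265,-11)"
```

```text
time: 8.12
ee_pos: [0.456, 0.3647, 0.2656]
eef_rot: [[0.981, -0.192, 0.001], [-0.192, -0.981, 0.001], [0.0, -0.001, -1.0]]
ft_force: [-0.2, 0.6, -1.3]
gripper_width: 0.548
t 8.12 tcp [0.456  0.3647 0.2656] yaw -11.07 z [ 0.0006  0.0005 -1.    ] F [-0.2096  0.5501 -1.2668] w 0.548 q [35.0566 20.0949 78.2411  0.0049 81.6193 46.1285]
shift mm [216.4 696.1   0.3] rot [-0.04 -0.03 -0.07] dist 729
```

```bash
python3 -m inch '[[0.001,0.003,0,0,0,0,0.6],[0.004,0.012,0,0,0,0,0.6],[0.008,0.026,0,0,0,0,0.6],[0.014,0.045,0,0,0,0,0.6],[0.022,0.07,0,0,0,0,0.6],[0.03,0.097,0,0,0,0,0.6],[0.039,0.125,0,0,0,0,0.6],[0.048,0.153,0,0,0,0,0.6],[0.056,0.181,0,0,0,0,0.6],[0.065,0.209,0,0,0,0,0.6],[0.073,0.237,0,0,0,0,0.6],[0.082,0.264,0,0,0,0,0.6],[0.091,0.292,0,0,0,0,0.6],[0.099,0.32,0,0,0,0,0.6],[0.108,0.348,0,0,0,0,0.6],[0.117,0.375,0,0,0,0,0.6],[0.124,0.4,0,0,0,0,0.6],[0.13,0.418,0,0,0,0,0.6],[0.133,0.428,0,0,0,0,0.6],[0.134,0.431,0,0,0,0,0.6]]';  python3 -c "
from h import *
go(.5347,-.36,.265,-11)"
```

```text
time: 9.78
ee_pos: [0.5041, -0.0858, 0.265]
eef_rot: [[0.981, -0.194, -0.0], [-0.194, -0.981, 0.001], [-0.0, -0.0, -1.0]]
ft_force: [0.4, -0.2, -2.7]
gripper_width: 0.552
t 9.78 tcp [ 0.5041 -0.0858  0.265 ] yaw -11.2 z [-0.0001  0.0005 -1.    ] F [ 0.4338 -0.2303 -2.6864] w 0.552 q [-13.7783  10.643   90.2165   0.0266  79.1543  -2.5804]
shift mm [ 83.3 263.   -0.2] rot [-0.03  0.01 -0.2 ] dist 276
```

```bash
python3 -m inch '[[0.001,0.003,0,0,0,0,0.6],[0.003,0.01,0,0,0,0,0.6],[0.008,0.025,0,0,0,0,0.6],[0.015,0.046,0,0,0,0,0.6],[0.023,0.073,0,0,0,0,0.6],[0.032,0.101,0,0,0,0,0.6],[0.041,0.129,0,0,0,0,0.6],[0.05,0.157,0,0,0,0,0.6],[0.059,0.185,0,0,0,0,0.6],[0.067,0.212,0,0,0,0,0.6],[0.074,0.234,0,0,0,0,0.6],[0.079,0.25,0,0,0,-0.2,0.6],[0.082,0.259,0,0,0,-0.2,0.6],[0.083,0.263,0,0,0,-0.2,0.6],[0.083,0.263,0,0,0,-0.2,0.6]]';  python3 -c "
from h import *
crop('side',215,375,105,255,'s4',4); crop('top',300,460,180,300,'t4',4)
go(.5347,-.36,.0865,-11)"
```

```text
time: 11.03
ee_pos: [0.5345, -0.3598, 0.2645]
eef_rot: [[0.982, -0.191, -0.0], [-0.191, -0.982, 0.001], [-0.001, -0.001, -1.0]]
ft_force: [-0.9, 0.8, -1.8]
gripper_width: 0.55
t 11.13 tcp [ 0.5347 -0.359   0.2649] yaw -10.96 z [-0.0001  0.0007 -1.    ] F [ 0.7065  0.5099 -2.4817] w 0.548 q [-37.1475  28.2974  66.8856   0.0268  84.8452 -26.1928]
shift mm [  0.3   1.1 178.4] rot [-0.04  0.01  0.04] dist 178
```

View pics/s4.png

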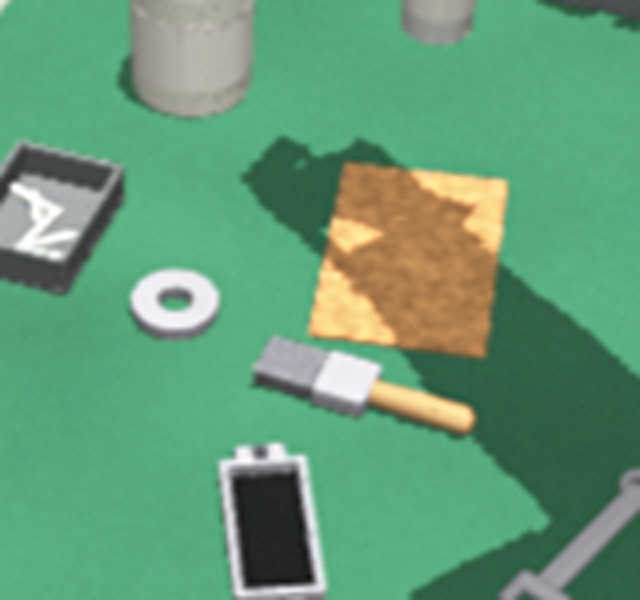

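View pics/t4.png

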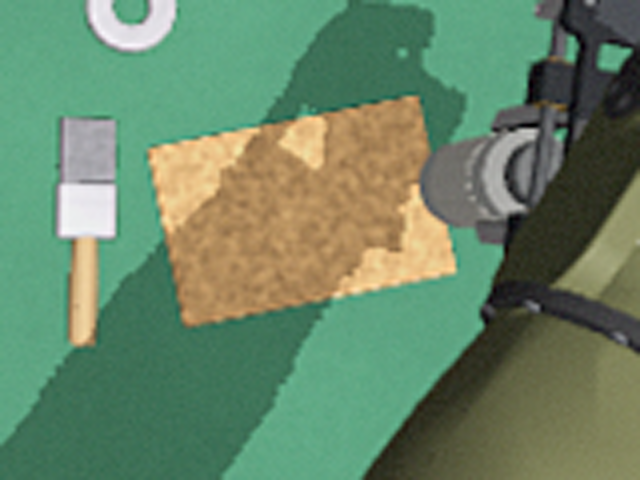

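```bash
python3 -m inch '[[0,0.001,0.005,0,0,0,0.6],[0,0.001,0.015,0,0,0,0.6],[0,0.001,0.032,0,0,0,0.6],[0,0.001,0.052,0,0,0,0.6],[0,0.001,0.074,0,0,0,0.6],[0,0.001,0.096,0,0,0,0.6],[0,0.001,0.118,0,0,0,0.6],[0,0.001,0.138,0,0,0,0.6],[0,0.001,0.154,0,0,0,0.6],[0,0.001,0.165,0,0,0,0.6],[0,0.001,0.171,0,0,0,0.6],[0,0.001,0.175,0,0,0,0.6],[0,0.001,0.177,0,0,0,0.6],[0,0.001,0.178,0,0,0,0.6],[0,0.001,0.1785,0,0,0,0.6],[0,0.001,0.179,0,0,0,0.6],[0,0.001,0.179,0,0,0,0.6]]'; python3 -c "
from h import *
where()"
```

```text
time: 12.55
ee_pos: [0.5346, -0.36, 0.0864]
eef_rot: [[0.982, -0.19, 0.0], [-0.19, -0.982, 0.0], [0.0, -0.0, -1.0]]
ft_force: [-0.3, 0.3, -1.8]
gripper_width: 0.551
t 12.55 tcp [ 0.5346 -0.36    0.0864] yaw -10.95 z [ 0.0005  0.0002 -1.    ] F [-0.2909  0.2742 -1.7915] w 0.551 q [-37.2198  36.8949  77.997    0.0297  65.0942 -26.2788]
```

```bash
python3 -m inch '[[0,0,0.0005,0,0,0,0.6],[0,0,0.001,0,0,0,0.6],[0,0,0.0015,0,0,0,0.6],[0,0,0.0015,0,0,0,0.6]]'; python3 -c "
from h import *
where();where()"
```

```text
time: 12.88
ee_pos: [0.5347, -0.36, 0.0851]
eef_rot: [[0.982, -0.19, 0.001], [-0.19, -0.982, 0.0], [0.001, -0.0, -1.0]]
ft_force: [-1.1, 0.2, 1.1]
gripper_width: 0.55
t 12.88 tcp [ 0.5347 -0.36    0.0851] yaw -10.95 z [ 0.0007  0.     -1.    ] F [-1.0572  0.2052  1.1056] w 0.55 q [-37.2212  36.9817  78.0377   0.0285  64.9468 -26.2791]
t 12.88 tcp [ 0.5347 -0.36    0.0851] yaw -10.95 z [ 0.0007  0.     -1.    ] F [-1.0572  0.2052  1.1056] w 0.55 q [-37.2212  36.9817  78.0377   0.0285  64.9468 -26.2791]
```

Contact made (Fz from −1.8 to +1.1 at the expected height). Release by opening slowly, then rise.

```bash
python3 -m inch '[[0,0,0,0,0,0,0.5],[0,0,0,0,0,0,0.4],[0,0,0,0,0,0,0.35],[0,0,0,0,0,0,0.25],[0,0,0,0,0,0,0.15],[0,0,0,0,0,0,0],[0,0,0,0,0,0,0],[0,0,-0.005,0,0,0,0],[0,0,-0.015,0,0,0,0],[0,0,-0.035,0,0,0,0],[0,0,-0.06,0,0,0,0],[0,0,-0.085,0,0,0,0],[0,0,-0.11,0,0,0,0],[0,0,-0.13,0,0,0,0],[0,0,-0.145,0,0,0,0],[0,0,-0.15,0,0,0,0],[0,0,-0.15,0,0,0,0]]'; python3 -c "
from h import *
crop('side',215,375,105,255,'s5',4)
go(.4355,.2785,.235,-11)"
```

```text
time: 14.3
ee_pos: [0.5348, -0.3602, 0.237]
eef_rot: [[0.982, -0.19, 0.003], [-0.19, -0.982, -0.002], [0.003, 0.001, -1.0]]
ft_force: [-0.6, -0.6, 0.6]
gripper_width: 1.001
t 14.35 tcp [ 0.5345 -0.36    0.2354] yaw -10.96 z [ 0.0013 -0.0004 -1.    ] F [-0.2069  0.3768 -0.0326] w 0.999 q [-37.2301  29.1789  69.4465   0.0287  81.3028 -26.275 ]
shift mm [-218.6 -608.1    0. ] rot [ 0.01 -0.08  0.04] dist 646
```

View pics/s5.png

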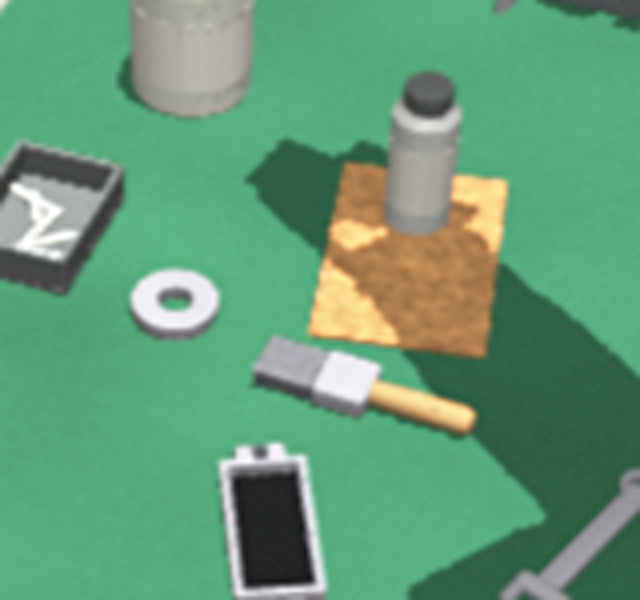

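```bash
python3 -m inch '[[-0.002,-0.006,0,0,0,0,0],[-0.007,-0.018,0,0,0,0,0],[-0.014,-0.04,0,0,0,0,0],[-0.025,-0.07,0,0,0,0,0],[-0.037,-0.103,0,0,0,0,0],[-0.049,-0.137,0,0,0,0,0],[-0.061,-0.17,0,0,0,0,0],[-0.073,-0.204,0,0,0,0,0],[-0.085,-0.237,0,0,0,0,0],[-0.097,-0.271,0,0,0,0,0],[-0.109,-0.304,0,0,0,0,0],[-0.121,-0.337,0,0,0,0,0],[-0.133,-0.371,0,0,0,0,0],[-0.145,-0.404,0,0,0,0,0],[-0.157,-0.438,0,0,0,0,0],[-0.169,-0.471,0,0,0,0,0],[-0.181,-0.505,0,0,0,0,0],[-0.192,-0.535,0,0,0,0,0],[-0.2,-0.556,0,0,0,0,0],[-0.204,-0.568,0,0,0,0,0]]'; python3 -c "
from h import *
go(.4355,.2785,.082,-11)"
```

```text
time: 16.02
ee_pos: [0.4408, 0.2385, 0.234]
eef_rot: [[0.982, -0.188, -0.0], [-0.188, -0.982, -0.001], [-0.0, 0.001, -1.0]]
ft_force: [0.1, 0.1, -0.2]
gripper_width: 1.0
t 16.02 tcp [0.4408 0.2385 0.234 ] yaw -10.83 z [-0.0004 -0.0009 -1.    ] F [ 0.1091  0.1087 -0.232 ] w 1.0 q [24.2493 10.6567 94.3626 -0.0362 75.022  35.0889]
shift mm [-12.7 -38.4 151.9] rot [0.05 0.01 0.17] dist 157
```

```bash
python3 -m inch '[[-0.005,-0.014,0,0,0,0,0],[-0.01,-0.029,0,0,0,0,0],[-0.0125,-0.037,0.003,0,0,0,0],[-0.0127,-0.0384,0.012,0,0,0,0],[-0.0127,-0.0384,0.032,0,0,0,0],[-0.0127,-0.0384,0.056,0,0,0,0],[-0.0127,-0.0384,0.08,0,0,0,0],[-0.0127,-0.0384,0.104,0,0,0,0],[-0.0127,-0.0384,0.125,0,0,0,0],[-0.0127,-0.0384,0.14,0,0,0,0],[-0.0127,-0.0384,0.148,0,0,0,0],[-0.0127,-0.0384,0.152,0,0,0,0],[-0.0127,-0.0384,0.152,0,0,0,0.1],[-0.0127,-0.0384,0.152,0,0,0,0.2],[-0.0127,-0.0384,0.152,0,0,0,0.28],[-0.0127,-0.0384,0.152,0,0,0,0.28]]' 15;python3 -c "
from h import *
where()
crop('side',195,355,205,405,'s6',3)"
```

```text
time: 17.35
ee_pos: [0.4358, 0.2786, 0.0827]
eef_rot: [[0.982, -0.188, 0.001], [-0.188, -0.982, -0.0], [0.001, 0.0, -1.0]]
ft_force: [0.7, 0.1, -0.9]
gripper_width: 0.753
t 17.35 tcp [0.4358 0.2786 0.0827] yaw -10.83 z [ 0.0008 -0.0002 -1.    ] F [ 0.7161  0.087  -0.8737] w 0.753 q [ 28.5499  22.8769 100.5514  -0.0391  56.5366  39.405 ]
```

View pics/s6.png

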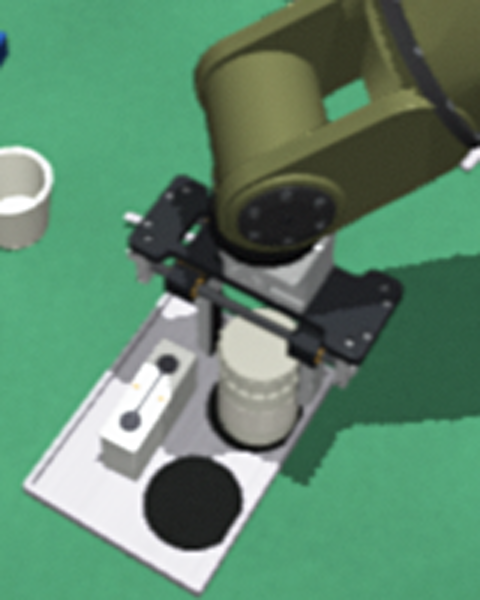

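The picture shows the fingers astride the jar (about pixel 258,360 in the crop), the can's spot bare at (193,502). Closing.

```bash
python3 -m inch '[[0,0,0,0,0,0,0.32],[0,0,0,0,0,0,0.34],[0,0,0,0,0,0,0.36],[0,0,0,0,0,0,0.4],[0,0,0,0,0,0,0.45],[0,0,0,0,0,0,0.5],[0,0,0,0,0,0,0.5],[0,0,0,0,0,0,0.5],[0,0,0,0,0,0,0.5],[0,0,0,0,0,0,0.5]]' 30; python3 -c "
from h import *
where()"
```

```text
time: 18.23
ee_pos: [0.4357, 0.2787, 0.0828]
eef_rot: [[0.982, -0.188, 0.001], [-0.188, -0.982, -0.0], [0.001, 0.0, -1.0]]
ft_force: [-3.1, -0.4, 5.3]
gripper_width: 0.631
t 18.23 tcp [0.4357 0.2787 0.0828] yaw -10.83 z [ 0.0006 -0.0002 -1.    ] F [-3.0611 -0.4125  5.3302] w 0.631 q [ 28.5605  22.869  100.5548  -0.0288  56.5527  39.4057]
```

```bash
python3 -m inch '[[0,0,0,0,0,0,0.5],[0,0,-0.001,0,0,0,0.5],[0,0,-0.002,0,0,0,0.5],[0,0,-0.003,0,0,0,0.5],[0,0,-0.004,0,0,0,0.5],[0,0,-0.004,0,0,0,0.5]]'; python3 -c "
from h import *
where()
crop('side',195,355,205,405,'s7',3)"
```

```text
time: 18.73
ee_pos: [0.4357, 0.2787, 0.0869]
eef_rot: [[0.982, -0.188, 0.001], [-0.188, -0.982, -0.0], [0.001, 0.0, -1.0]]
ft_force: [-1.0, 0.4, -1.7]
gripper_width: 0.631
t 18.73 tcp [0.4357 0.2787 0.0869] yaw -10.83 z [ 0.0007 -0.0001 -1.    ] F [-0.9595  0.3619 -1.7355] w 0.631 q [ 28.5583  22.515  100.4074  -0.0304  57.0485  39.4049]
```

View pics/s7.png

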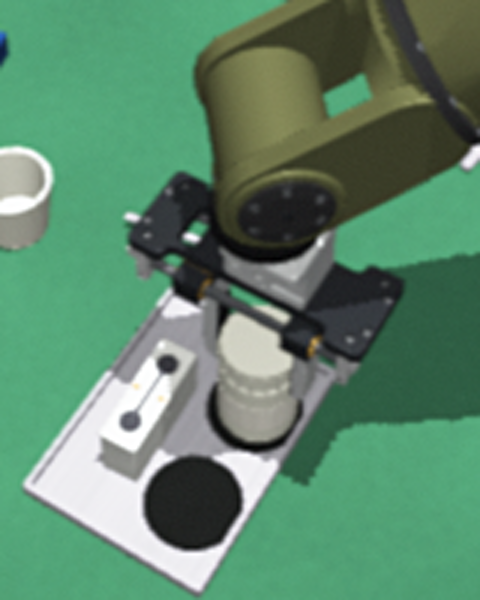

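```bash
python3 -m inch '[[0,0,-0.005,0,0,0,0.5],[0,0,-0.015,0,0,0,0.5],[0,0,-0.032,0,0,0,0.5],[0,0,-0.054,0,0,0,0.5],[0,0,-0.078,0,0,0,0.5],[0,0,-0.102,0,0,0,0.5],[0,0,-0.126,0,0,0,0.5],[0,0,-0.147,0,0,0,0.5],[0,0,-0.163,0,0,0,0.5],[0,0,-0.172,0,0,0,0.5],[0,0,-0.175,0,0,0,0.5],[0,0,-0.175,0,0,0,0.5]]'; python3 -c "
from h import *
go(.516,-.265,.262,-11)
crop('side',0,560,0,420,'s8',1.4)"
```

```text
time: 19.78
ee_pos: [0.4356, 0.2787, 0.2622]
eef_rot: [[0.982, -0.188, 0.001], [-0.188, -0.982, 0.0], [0.001, -0.0, -1.0]]
ft_force: [0.2, -0.5, -2.8]
gripper_width: 0.632
t 19.78 tcp [0.4356 0.2787 0.2622] yaw -10.83 z [ 0.0013  0.0002 -1.    ] F [ 0.2285 -0.4694 -2.7926] w 0.632 q [28.5688 11.4536 89.6172 -0.0263 78.8573 39.4014]
shift mm [181.1 519.    0.2] rot [-0.03 -0.07  0.17] dist 550
```

View pics/s8.png

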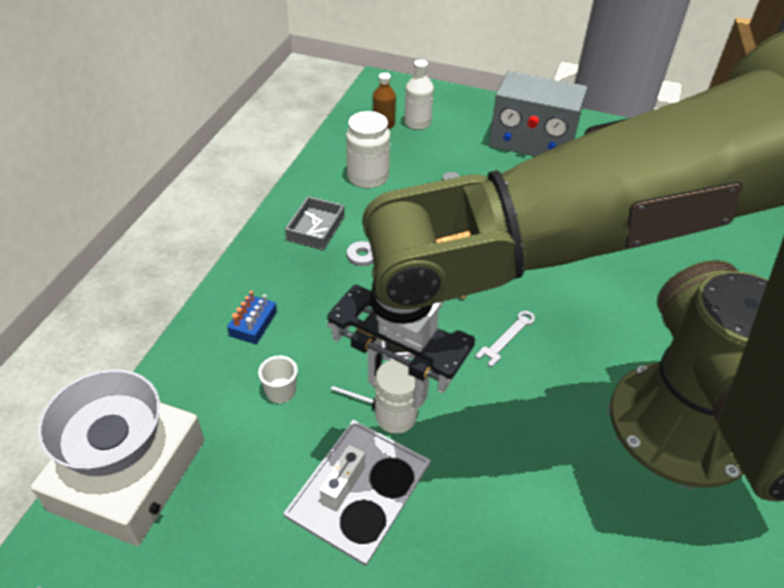

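```bash
python3 -m inch '[[0.001,0.004,0,0,0,0,0.5],[0.004,0.011,0,0,0,0,0.5],[0.009,0.026,0,0,0,0,0.5],[0.016,0.047,0,0,0,0,0.5],[0.026,0.075,0,0,0,0,0.5],[0.036,0.104,0,0,0,0,0.5],[0.046,0.132,0,0,0,0,0.5],[0.056,0.161,0,0,0,0,0.5],[0.066,0.189,0,0,0,0,0.5],[0.076,0.218,0,0,0,0,0.5],[0.086,0.247,0,0,0,0,0.5],[0.096,0.275,0,0,0,0,0.5],[0.106,0.304,0,0,0,0,0.5],[0.116,0.332,0,0,0,0,0.5],[0.126,0.361,0,0,0,0,0.5],[0.136,0.39,0,0,0,0,0.5],[0.146,0.418,0,0,0,0,0.5],[0.155,0.445,0,0,0,0,0.5],[0.162,0.465,0,0,0,0,0.5],[0.166,0.476,0,0,0,0,0.5]]'; python3 -c "
from h import *
go(.516,-.265,.0848,-11)
crop('side',215,375,105,255,'s9',4)
d=crop('top',105,255,205,295,'t9',5)
for o in models.masks_of('top','insert_mid')[:1]:
  print(o['p'],rectfit(d,o['mask'],.054))
for o in models.tip_of('top','insert_mid')[:1]: print(o)
"
```

```text
time: 21.5
ee_pos: [0.5084, -0.2227, 0.2606]
eef_rot: [[0.982, -0.19, -0.001], [-0.19, -0.982, -0.0], [-0.001, 0.0, -1.0]]
ft_force: [0.3, -0.1, -2.2]
gripper_width: 0.631
t 21.5 tcp [ 0.5084 -0.2227  0.2606] yaw -10.95 z [-0.0013 -0.     -1.    ] F [ 0.2805 -0.0534 -2.2332] w 0.631 q [-27.417   16.5303  83.5529  -0.0374  79.9816 -16.4625]
shift mm [ 15.7  40.1 175.8] rot [0.02 0.07 0.05] dist 181
0.63 (array([0.5072, 0.3101]), [31.468738555908203, 102.58360290527344], -7.911521911621094)
{'xyz': [0.506, 0.3166, 0.0279], 'p': 0.84}
```

View pics/t9.png

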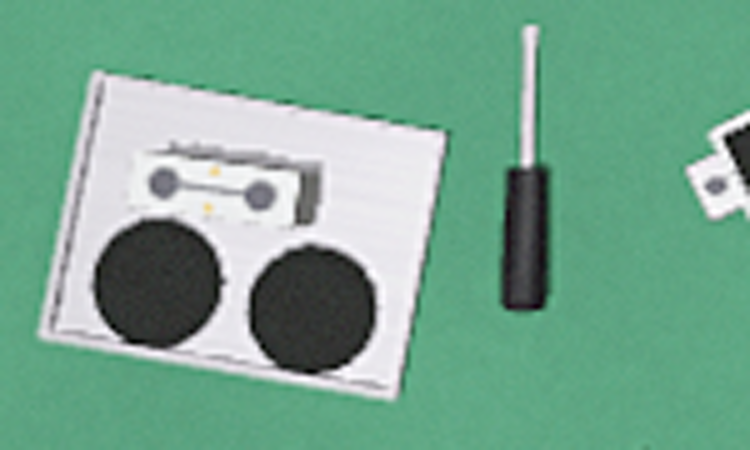

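View pics/s9.png

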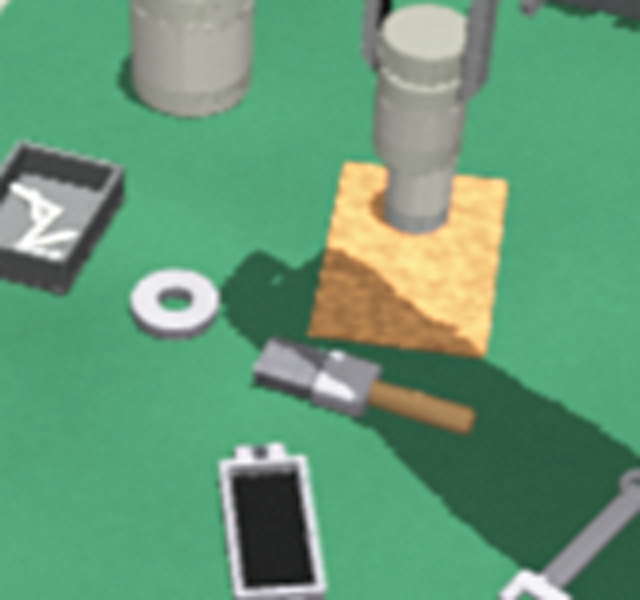

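```bash
python3 -m inch '[[0.002,0.005,0,0,0,0,0.5],[0.006,0.016,0,0,0,0,0.5],[0.011,0.029,0,0,0,0,0.5],[0.0145,0.037,0,0,0,0,0.5],[0.0157,0.0401,0.003,0,0,0,0.5],[0.0157,0.0401,0.012,0,0,0,0.5],[0.0157,0.0401,0.028,0,0,0,0.5],[0.0157,0.0401,0.05,0,0,0,0.5],[0.0157,0.0401,0.074,0,0,0,0.5],[0.0157,0.0401,0.098,0,0,0,0.5],[0.0157,0.0401,0.122,0,0,0,0.5],[0.0157,0.0401,0.142,0,0,0,0.5],[0.0157,0.0401,0.157,0,0,0,0.5],[0.0157,0.0401,0.166,0,0,0,0.5],[0.0157,0.0401,0.171,0,0,0,0.5],[0.0157,0.0401,0.174,0,0,0,0.5],[0.0157,0.0401,0.1755,0,0,0,0.5],[0.0157,0.0401,0.176,0,0,0,0.5],[0.0157,0.0401,0.176,0,0,0,0.5]]'; python3 -c "
from h import *
where()
d=eyes.get_image('top'); ds=eyes.get_image('side')
f=lambda p,o:np.array(p)/5-.5+o
for p in((157,283),(312,309)): print('spot top',toplane(d,f(p,(105,205)),.004))
for n,d in(('top',d),('side',ds)):
  g=cv2.cvtColor(d['img'],cv2.COLOR_RGB2GRAY); m=(g<75).astype(np.uint8)
  n_,l,st,ce=cv2.connectedComponentsWithStats(m)
  for i in range(1,n_):
    if st[i,4]>200:
      P=toplane(d,ce[i],.004)[0]
      if .4<P[0]<.56 and -.06<P[1]<.42: print(n,st[i],P)
"
```

```text
time: 23.28
ee_pos: [0.5168, -0.262, 0.0858]
eef_rot: [[0.982, -0.188, 0.0], [-0.188, -0.982, -0.0], [0.0, 0.0, -1.0]]
ft_force: [0.4, -0.0, -2.6]
gripper_width: 0.631
t 23.28 tcp [ 0.5168 -0.262   0.0858] yaw -10.83 z [ 0.0003 -0.0004 -1.    ] F [ 0.3778 -0.0397 -2.6072] w 0.631 q [-30.4973  29.4936  90.016   -0.0125  60.4656 -19.6606]
spot top [[0.4552 0.363  0.004 ]]
spot top [[0.439  0.2766 0.004 ]]
top [250 217  40  30 587] [ 0.533  -0.0134  0.004 ]
top [205 238  10  29 229] [0.4745 0.1562 0.004 ]
top [124 249  25  26 499] [0.4548 0.363  0.004 ]
top [155 254  25  26 498] [0.4378 0.2764 0.004 ]
side [273 223  20  29 448] [ 0.5343 -0.0135  0.004 ]
side [265 283  33  19 342] [0.4777 0.1544 0.004 ]
side [265 328  30  27 650] [0.4392 0.2795 0.004 ]
side [243 358  32  30 751] [0.4558 0.3659 0.004 ]
```

```bash
python3 -m inch '[[0,0,0.001,0,0,0,0.5],[0,0,0.0015,0,0,0,0.5],[0,0,0.002,0,0,0,0.5],[0,0,0.0025,0,0,0,0.5],[0,0,0.0025,0,0,0,0.5],[0,0,0.0025,0,0,0,0.5]]'; python3 -c "
from h import *
where()"
```

```text
time: 23.88
ee_pos: [0.5168, -0.262, 0.0833]
eef_rot: [[0.982, -0.188, 0.0], [-0.188, -0.982, -0.0], [0.0, 0.0, -1.0]]
ft_force: [-0.5, -0.1, -1.7]
gripper_width: 0.631
t 23.88 tcp [ 0.5168 -0.262   0.0833] yaw -10.83 z [ 0.0002 -0.0003 -1.    ] F [-0.5478 -0.1261 -1.7283] w 0.631 q [-30.4989  29.6887  90.1021  -0.0121  60.1906 -19.6584]
```

```bash
python3 -m inch '[[0,0,0.0005,0,0,0,0.5],[0,0,0.001,0,0,0,0.5],[0,0,0.001,0,0,0,0.5],[0,0,0.001,0,0,0,0.5]]'; python3 -c "
from h import *
where()"
```

```text
time: 24.22
ee_pos: [0.5168, -0.262, 0.0828]
eef_rot: [[0.982, -0.188, 0.0], [-0.188, -0.982, -0.001], [0.0, 0.0, -1.0]]
ft_force: [-3.5, 1.2, 5.8]
gripper_width: 0.632
t 24.22 tcp [ 0.5168 -0.262   0.0828] yaw -10.83 z [ 0.0004 -0.0005 -1.    ] F [-3.5207  1.2465  5.7808] w 0.632 q [-30.5018  29.7252  90.1191  -0.0153  60.1206 -19.6608]
```

Jar in contact (Fz +5.8). Release, rise, and head for the insert.

```bash
python3 -m inch '[[0,0,0,0,0,0,0.4],[0,0,0,0,0,0,0.33],[0,0,0,0,0,0,0.28],[0,0,0,0,0,0,0.2],[0,0,0,0,0,0,0.1],[0,0,0,0,0,0,0],[0,0,0,0,0,0,0],[0,0,-0.005,0,0,0,0],[0,0,-0.015,0,0,0,0],[0,0,-0.035,0,0,0,0],[0,0,-0.06,0,0,0,0],[0,0,-0.085,0,0,0,0],[0,0,-0.11,0,0,0,0],[0,0,-0.13,0,0,0,0],[0,0,-0.141,0,0,0,0],[0,0,-0.145,0,0,0,0],[0,0,-0.145,0,0,0,0]]'; python3 -c "
from h import *
crop('side',215,375,105,255,'s10',4)
go(.507,.3187,.2,-8)"
```

```text
time: 25.63
ee_pos: [0.5169, -0.262, 0.2284]
eef_rot: [[0.982, -0.188, 0.001], [-0.188, -0.982, -0.001], [0.002, 0.001, -1.0]]
ft_force: [1.1, 0.0, 0.5]
gripper_width: 1.0
t 25.68 tcp [ 0.5166 -0.2619  0.2273] yaw -10.83 z [-0.     -0.0003 -1.    ] F [ 0.1077 -0.52   -0.495 ] w 0.998 q [-30.4969  20.922   82.2113  -0.015   76.8595 -19.6601]
shift mm [-118.5 -568.4   27.1] rot [ 0.02 -0.   -2.83] dist 581
```

View pics/s10.png

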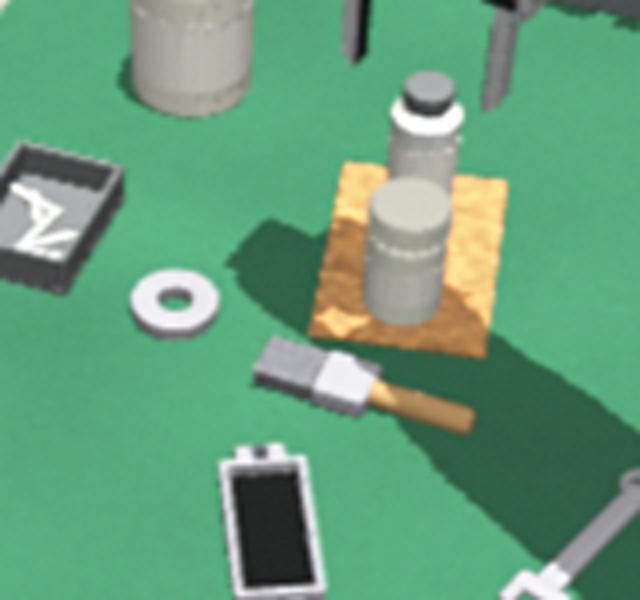

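```bash
python3 -m inch '[[-0.001,-0.006,0,0,0,0,0],[-0.004,-0.02,0,0,0,0,0],[-0.009,-0.045,0,0,0,0,0],[-0.017,-0.08,0,0,0,0,0],[-0.024,-0.114,0,0,0,0,0],[-0.031,-0.148,0,0,0,0,0],[-0.038,-0.182,0,0,0,0,0],[-0.045,-0.216,0,0,0,0,0],[-0.052,-0.25,0,0,0,0,0],[-0.059,-0.284,0,0,0,0,0],[-0.066,-0.318,0,0,0,-0.5,0],[-0.073,-0.352,0,0,0,-1,0],[-0.081,-0.387,0,0,0,-1.5,0],[-0.088,-0.421,0,0,0,-2,0],[-0.095,-0.455,0,0,0,-2.5,0],[-0.102,-0.489,0,0,0,-2.8,0],[-0.109,-0.523,0,0,0,-2.8,0],[-0.114,-0.548,0,0,0,-2.8,0],[-0.1175,-0.563,0,0,0,-2.8,0],[-0.1185,-0.5685,0,0,0,-2.8,0]]'; python3 -c "
from h import *
go(.507,.3187,.04,-8)"
```

```text
time: 27.35
ee_pos: [0.5058, 0.3209, 0.2262]
eef_rot: [[0.991, -0.137, -0.001], [-0.137, -0.991, -0.001], [-0.001, 0.001, -1.0]]
ft_force: [-0.6, -0.9, 0.3]
gripper_width: 1.003
t 27.35 tcp [0.5058 0.3209 0.2262] yaw -7.9 z [-0.0014 -0.0008 -1.    ] F [-0.5714 -0.9149  0.2738] w 1.003 q [28.8933 23.5876 78.689  -0.0019 77.8145 36.7897]
shift mm [  1.7   1.9 186.2] rot [0.06 0.07 0.1 ] dist 186
```

```bash
python3 -m inch '[[0.001,0.001,0.005,0,0,0,0],[0.0017,-0.0005,0.018,0,0,0,0],[0.0017,0.0019,0.04,0,0,0,0],[0.0017,0.0019,0.065,0,0,0,0],[0.0017,0.0019,0.09,0,0,0,0],[0.0017,0.0019,0.115,0,0,0,0],[0.0017,0.0019,0.14,0,0,0,0.1],[0.0017,0.0019,0.16,0,0,0,0.2],[0.0017,0.0019,0.174,0,0,0,0.3],[0.0017,0.0019,0.181,0,0,0,0.4],[0.0017,0.0019,0.183,0,0,0,0.45],[0.0017,0.0019,0.183,0,0,0,0.5],[0.0017,0.0019,0.183,0,0,0,0.55],[0.0017,0.0019,0.183,0,0,0,0.55],[0.0017,0.0019,0.183,0,0,0,0.55]]' 15; python3 -c "
from h import *
where()
crop('side',195,355,205,405,'s11',3)"
```

```text
time: 28.6
ee_pos: [0.5073, 0.3188, 0.0441]
eef_rot: [[0.991, -0.137, -0.0], [-0.137, -0.991, -0.0], [-0.0, 0.0, -1.0]]
ft_force: [0.5, 0.2, -0.1]
gripper_width: 0.457
t 28.6 tcp [0.5073 0.3188 0.0441] yaw -7.9 z [-0.0001 -0.0001 -1.    ] F [ 0.457   0.1955 -0.0912] w 0.457 q [28.6424 35.0137 87.6377 -0.0012 57.3553 36.5428]
```

View pics/s11.png

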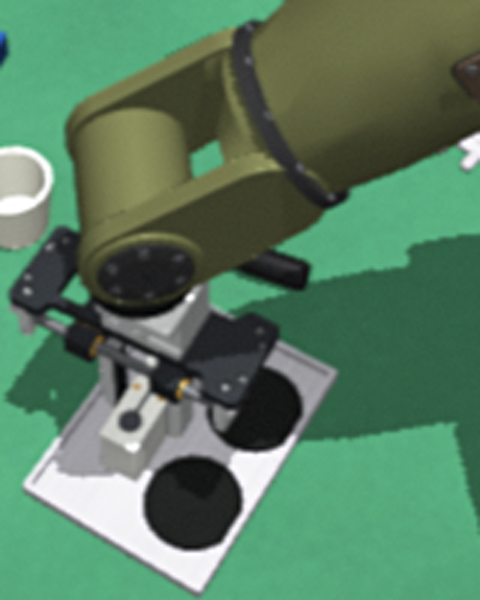

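```bash
python3 -m inch '[[0,0,0,0,0,0,0.6],[0,0,0,0,0,0,0.64],[0,0,0,0,0,0,0.67],[0,0,0,0,0,0,0.7],[0,0,0,0,0,0,0.75],[0,0,0,0,0,0,0.8],[0,0,0,0,0,0,0.8],[0,0,0,0,0,0,0.8],[0,0,0,0,0,0,0.8],[0,0,-0.001,0,0,0,0.8],[0,0,-0.003,0,0,0,0.8],[0,0,-0.005,0,0,0,0.8],[0,0,-0.005,0,0,0,0.8]]' 40; python3 -c "
from h import *
where()"
```

```text
time: 29.73
ee_pos: [0.5074, 0.3188, 0.0491]
eef_rot: [[0.991, -0.137, 0.0], [-0.137, -0.991, -0.0], [0.0, 0.0, -1.0]]
ft_force: [-0.5, -0.9, -2.8]
gripper_width: 0.316
t 29.73 tcp [0.5074 0.3188 0.0491] yaw -7.9 z [ 0.     -0.0001 -1.    ] F [-0.4507 -0.8879 -2.7736] w 0.316 q [28.6407 34.6047 87.5176 -0.0086 57.8798 36.5437]
```

```bash
python3 -m inch '[[0,0,-0.005,0,0,0,0.8],[0,0,-0.015,0,0,0,0.8],[0,0,-0.032,0,0,0,0.8],[0,0,-0.054,0,0,0,0.8],[0,0,-0.078,0,0,0,0.8],[0,0,-0.098,0,0,0,0.8],[0,0,-0.112,0,0,0,0.8],[0,0,-0.119,0,0,0,0.8],[0,0,-0.12,0,0,0,0.8],[0,0,-0.12,0,0,0,0.8]]'; python3 -c "
from h import *
go(.533,-.0115,.17,25.7)"
```

```text
time: 30.57
ee_pos: [0.5073, 0.3187, 0.1692]
eef_rot: [[0.991, -0.137, 0.0], [-0.137, -0.991, -0.0], [0.0, 0.0, -1.0]]
ft_force: [0.1, 0.9, -4.0]
gripper_width: 0.319
t 30.57 tcp [0.5073 0.3187 0.1692] yaw -7.9 z [ 0.0002 -0.0001 -1.    ] F [ 0.1019  0.8743 -3.9829] w 0.319 q [28.6413 26.2966 82.6123 -0.0098 71.0858 36.5424]
shift mm [ 70.8 323.6  -0.8] rot [  0.01  -0.01 -33.6 ] dist 331
```

```bash
python3 -m inch '[[0.001,0.003,0,0,0,-0.3,0.8],[0.002,0.008,0,0,0,-0.8,0.8],[0.004,0.018,0,0,0,-1.8,0.8],[0.007,0.032,0,0,0,-3.4,0.8],[0.011,0.052,0,0,0,-5.4,0.8],[0.016,0.074,0,0,0,-7.7,0.8],[0.022,0.1,0,0,0,-10.4,0.8],[0.028,0.126,0,0,0,-13.1,0.8],[0.033,0.152,0,0,0,-15.8,0.8],[0.039,0.178,0,0,0,-18.5,0.8],[0.045,0.204,0,0,0,-21.2,0.8],[0.05,0.23,0,0,0,-23.9,0.8],[0.055,0.252,0,0,0,-26.2,0.8],[0.06,0.272,0,0,0,-28.2,0.8],[0.063,0.288,0,0,0,-29.9,0.8],[0.066,0.301,0,0,0,-31.3,0.8],[0.068,0.311,0,0,0,-32.3,0.8],[0.07,0.318,0,0,0,-33,0.8],[0.071,0.322,0,0,0,-33.5,0.8],[0.071,0.3235,0,0,0,-33.6,0.8]]'; python3 -c "
from h import *
s=where()
go(.533,-.0115,.0471,25.7)
a=np.radians(25.7); R=np.array([[np.cos(a),-np.sin(a)],[np.sin(a),np.cos(a)]])
P=[[*(np.array([.533,-.0115])+R@[x,y]),.014] for x in(-.029,.029) for y in(-.059,.059)]+[[*(np.array([.533,-.0115])+R@[0,y]),.011] for y in(-.08,.08)]
crop('top',235,305,205,260,'t12',10,P); crop('side',235,335,155,275,'s12',5,P)
"
```

```text
time: 32.23
ee_pos: [0.533, -0.0122, 0.1687]
eef_rot: [[0.901, 0.434, -0.001], [0.434, -0.901, -0.0], [-0.001, -0.0, -1.0]]
ft_force: [-0.1, -0.9, -2.7]
gripper_width: 0.318
t 32.23 tcp [ 0.533  -0.0122  0.1687] yaw 25.7 z [-0.0007 -0.0001 -1.    ] F [-0.0719 -0.9293 -2.729 ] w 0.318 q [ -5.2428  18.2763  93.8861  -0.0092  67.8752 -30.9348]
t 32.23 tcp [ 0.533  -0.0122  0.1687] yaw 25.7 z [-0.0007 -0.0001 -1.    ] F [-0.0719 -0.9293 -2.729 ] w 0.318 q [ -5.2428  18.2763  93.8861  -0.0092  67.8752 -30.9348]
shift mm [  0.4  -0.6 121.6] rot [-0.01  0.04 -0.  ] dist 122
```

View pics/t12.png

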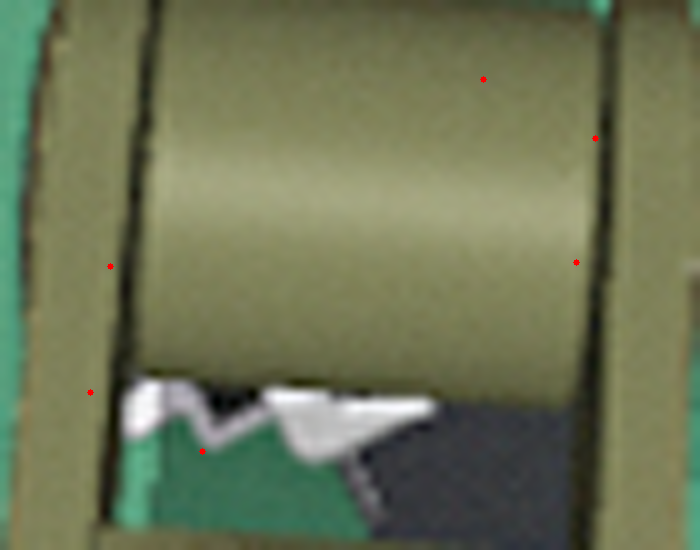

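View pics/s12.png

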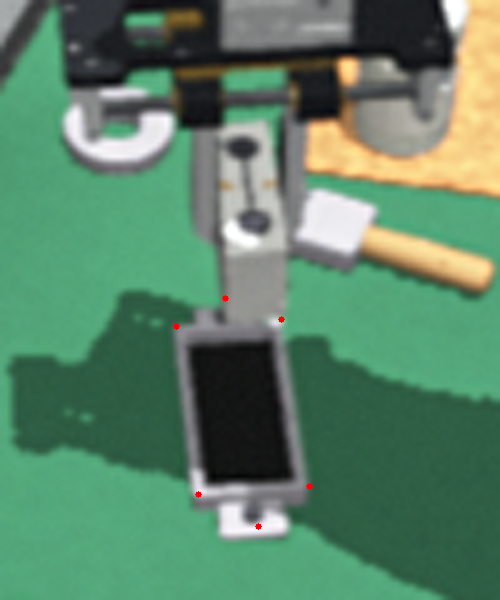

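```bash
python3 -m inch '[[0,-0.0005,0.004,0,0,0,0.8],[0,-0.0005,0.012,0,0,0,0.8],[0,-0.0005,0.025,0,0,0,0.8],[0,-0.0005,0.042,0,0,0,0.8],[0,-0.0005,0.06,0,0,0,0.8],[0,-0.0005,0.077,0,0,0,0.8],[0,-0.0005,0.09,0,0,0,0.8],[0,-0.0005,0.1,0,0,0,0.8],[0,-0.0005,0.106,0,0,0,0.8],[0,-0.0005,0.108,0,0,0,0.8],[0,-0.0005,0.108,0,0,0,0.8]]'; python3 -c "
from h import *
go(.533,-.0115,.0441,25.7)
crop('side',235,335,155,275,'s13',5)
"
```

```text
time: 33.25
ee_pos: [0.5327, -0.011, 0.0607]
eef_rot: [[0.901, 0.433, -0.001], [0.433, -0.901, 0.0], [-0.001, -0.0, -1.0]]
ft_force: [-0.3, 0.1, -2.9]
gripper_width: 0.317
t 33.25 tcp [ 0.5327 -0.011   0.0607] yaw 25.69 z [-0.0008  0.0001 -1.    ] F [-0.263   0.1478 -2.9422] w 0.317 q [ -5.1184  26.5556  98.6409  -0.0012  54.8467 -30.8056]
shift mm [ 0.   0.6 16.6] rot [-0.02  0.04 -0.01] dist 17
```

View pics/s13.png

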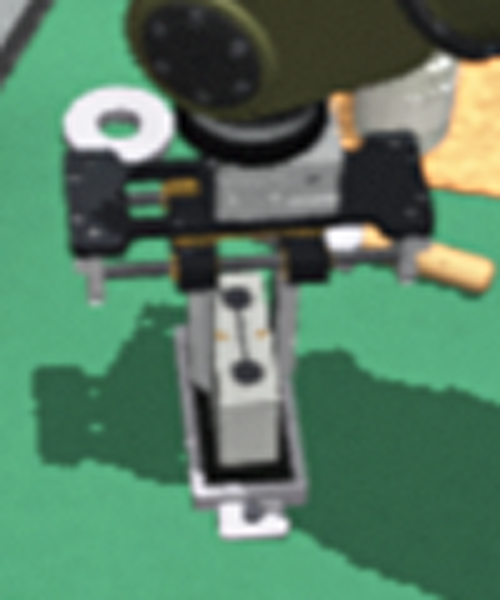

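```bash
python3 -m inch '[[0,0.001,0.002,0,0,0,0.8],[0,0.002,0.005,0,0,0,0.8],[0,0.002,0.009,0,0,0,0.8],[0,0.002,0.012,0,0,0,0.8],[0,0.002,0.014,0,0,0,0.8],[0,0.002,0.015,0,0,0,0.8],[0,0.002,0.0155,0,0,0,0.8],[0,0.002,0.016,0,0,0,0.8],[0,0.002,0.016,0,0,0,0.8]]'; python3 -c "
from h import *
where()
crop('side',235,335,155,275,'s14',5)
"
```

```text
time: 34.05
ee_pos: [0.5339, -0.0128, 0.0452]
eef_rot: [[0.901, 0.433, 0.0], [0.433, -0.901, -0.0], [0.0, 0.0, -1.0]]
ft_force: [-0.3, -0.5, -2.7]
gripper_width: 0.316
t 34.05 tcp [ 0.5339 -0.0128  0.0452] yaw 25.69 z [ 0.0001 -0.0001 -1.    ] F [-0.2638 -0.5063 -2.7409] w 0.316 q [ -5.3057  28.0767  98.8675  -0.0051  53.0488 -30.9908]
```

View pics/s14.png

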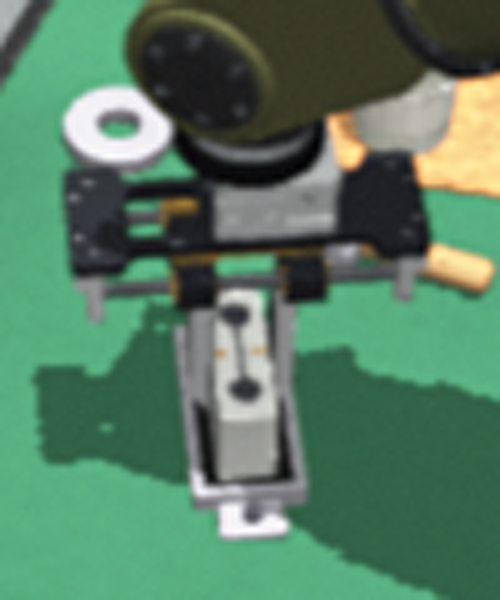

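Insert is inside the pocket (front foot at ~(247,478), clear of the wall at ~(247,488)), no contact yet. Lower the last millimetre.

```bash
python3 -m inch '[[0,0,0.0005,0,0,0,0.8],[0,0,0.001,0,0,0,0.8],[0,0,0.0013,0,0,0,0.8],[0,0,0.0015,0,0,0,0.8],[0,0,0.0015,0,0,0,0.8]]'; python3 -c "
from h import *
where()
"
```

```text
time: 34.52
ee_pos: [0.5339, -0.0128, 0.044]
eef_rot: [[0.901, 0.434, 0.0], [0.434, -0.901, -0.0], [0.0, 0.0, -1.0]]
ft_force: [-2.8, -0.0, 2.3]
gripper_width: 0.318
t 34.52 tcp [ 0.5339 -0.0128  0.044 ] yaw 25.69 z [ 0.0003 -0.0001 -1.    ] F [-2.7628 -0.0367  2.2846] w 0.318 q [ -5.3022  28.1883  98.8892  -0.0028  52.9028 -30.9911]
```

```bash
python3 -m inch '[[0,0,0,0,0,0,0.72],[0,0,0,0,0,0,0.66],[0,0,0,0,0,0,0.6],[0,0,0,0,0,0,0.5],[0,0,0,0,0,0,0.4],[0,0,0,0,0,0,0.3],[0,0,0,0,0,0,0.3],[0,0,-0.005,0,0,0,0.2],[0,0,-0.015,0,0,0,0],[0,0,-0.035,0,0,0,0],[0,0,-0.06,0,0,0,0],[0,0,-0.085,0,0,0,0],[0,0,-0.11,0,0,0,0],[0,0,-0.135,0,0,0,0],[0,0,-0.16,0,0,0,0],[0,0,-0.178,0,0,0,0],[0,0,-0.187,0,0,0,0],[0,0,-0.19,0,0,0,0],[0,0,-0.19,0,0,0,0]]'; python3 -c "
from h import *
crop('side',215,375,105,275,'s15',4)
go(.5168,-.262,.234,-10.8)"
```

```text
time: 36.1
ee_pos: [0.5338, -0.0128, 0.2343]
eef_rot: [[0.901, 0.433, 0.001], [0.433, -0.901, -0.0], [0.001, 0.001, -1.0]]
ft_force: [0.5, 0.5, -1.2]
gripper_width: 1.001
t 36.15 tcp [ 0.5336 -0.0128  0.2334] yaw 25.69 z [-0.0004 -0.     -1.    ] F [ 0.2654  0.4637 -1.0302] w 0.999 q [ -5.3015  14.8516  89.3151  -0.0026  75.8577 -30.9915]
shift mm [-123.2  217.3   -0.6] rot [-0.    0.02 36.49] dist 250
```

View pics/s15.png

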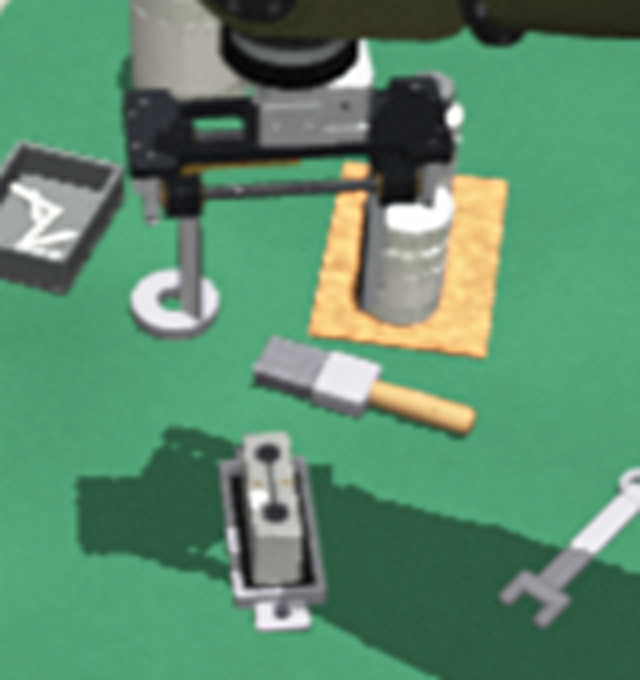

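```bash
python3 -m inch '[[-0.001,0.002,0,0,0,0.4,0],[-0.005,0.009,0,0,0,1.5,0],[-0.011,0.02,0,0,0,3.3,0],[-0.02,0.035,0,0,0,5.8,0],[-0.03,0.052,0,0,0,8.8,0],[-0.041,0.072,0,0,0,12,0],[-0.053,0.093,0,0,0,15.7,0],[-0.065,0.115,0,0,0,19.3,0],[-0.078,0.137,0,0,0,23,0],[-0.09,0.159,0,0,0,26.6,0],[-0.101,0.178,0,0,0,29.9,0],[-0.111,0.196,0,0,0,32.8,0],[-0.118,0.208,0,0,0,34.8,0],[-0.122,0.215,0,0,0,36.1,0],[-0.1232,0.2173,0,0,0,36.5,0],[-0.1232,0.2173,0,0,0,36.5,0]]'; python3 -c "
from h import *
go(.5168,-.262,.0828,-10.8)"
```

```text
time: 37.48
ee_pos: [0.5166, -0.2622, 0.2332]
eef_rot: [[0.982, -0.188, -0.001], [-0.188, -0.982, 0.0], [-0.001, -0.0, -1.0]]
ft_force: [0.1, -0.7, -0.2]
gripper_width: 1.001
t 37.48 tcp [ 0.5166 -0.2622  0.2332] yaw -10.84 z [-0.0008  0.0002 -1.    ] F [ 0.0893 -0.7462 -0.2452] w 1.001 q [-30.5262  20.7333  81.6781  -0.0121  77.635  -19.6846]
shift mm [  0.2  -0.2 150.4] rot [-0.    0.05 -0.04] dist 150
```

```bash
python3 -m inch '[[0,0,0.004,0,0,0,0],[0,0,0.013,0,0,0,0],[0,0,0.03,0,0,0,0],[0,0,0.053,0,0,0,0],[0,0,0.078,0,0,0,0],[0,0,0.102,0,0,0,0],[0,0,0.123,0,0,0,0],[0,0,0.138,0,0,0,0],[0,0,0.147,0,0,0,0],[0,0,0.15,0,0,0,0.1],[0,0,0.1504,0,0,0,0.2],[0,0,0.1504,0,0,0,0.28],[0,0,0.1504,0,0,0,0.32],[0,0,0.1504,0,0,0,0.34],[0,0,0.1504,0,0,0,0.36],[0,0,0.1504,0,0,0,0.4],[0,0,0.1504,0,0,0,0.45],[0,0,0.1504,0,0,0,0.5],[0,0,0.1504,0,0,0,0.5],[0,0,0.1504,0,0,0,0.5]]' 30; python3 -c "
from h import *
where()
crop('side',215,375,85,235,'s16',4)"
```

```text
time: 39.15
ee_pos: [0.5168, -0.2623, 0.0833]
eef_rot: [[0.982, -0.188, 0.0], [-0.188, -0.982, -0.0], [0.0, 0.0, -1.0]]
ft_force: [0.1, 0.7, 6.0]
gripper_width: 0.632
t 39.15 tcp [ 0.5168 -0.2623  0.0833] yaw -10.84 z [ 0.     -0.0002 -1.    ] F [0.1274 0.7134 5.9664] w 0.632 q [-30.5274  29.7098  90.0614  -0.0102  60.2206 -19.6821]
```

View pics/s16.png

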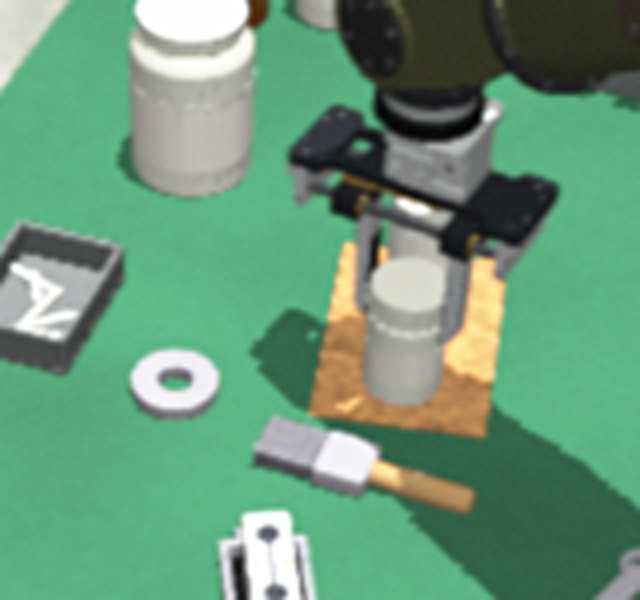

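```bash
python3 -m inch '[[0,0,-0.001,0,0,0,0.5],[0,0,-0.003,0,0,0,0.5],[0,0,-0.008,0,0,0,0.5],[0,0,-0.018,0,0,0,0.5],[0,0,-0.035,0,0,0,0.5],[0,0,-0.057,0,0,0,0.5],[0,0,-0.081,0,0,0,0.5],[0,0,-0.105,0,0,0,0.5],[0,0,-0.129,0,0,0,0.5],[0,0,-0.15,0,0,0,0.5],[0,0,-0.166,0,0,0,0.5],[0,0,-0.175,0,0,0,0.5],[0,0,-0.178,0,0,0,0.5],[0,0,-0.178,0,0,0,0.5]]'; python3 -c "
from h import *
go(.438,.2785,.262,-10.8)"
```

```text
time: 40.37
ee_pos: [0.5168, -0.2623, 0.2617]
eef_rot: [[0.982, -0.188, 0.001], [-0.188, -0.982, -0.0], [0.001, 0.0, -1.0]]
ft_force: [-0.5, -0.5, -2.3]
gripper_width: 0.63
t 40.37 tcp [ 0.5168 -0.2623  0.2617] yaw -10.84 z [ 0.0005 -0.0005 -1.    ] F [-0.4508 -0.5376 -2.3161] w 0.63 q [-30.5249  19.6442  79.3573  -0.0101  80.9593 -19.6839]
shift mm [-179.1 -516.3   -0.6] rot [ 0.02 -0.03 -0.04] dist 546
```

```bash
python3 -m inch '[[-0.001,-0.004,0,0,0,0,0.5],[-0.004,-0.011,0,0,0,0,0.5],[-0.009,-0.026,0,0,0,0,0.5],[-0.016,-0.047,0,0,0,0,0.5],[-0.026,-0.075,0,0,0,0,0.5],[-0.036,-0.104,0,0,0,0,0.5],[-0.046,-0.132,0,0,0,0,0.5],[-0.056,-0.161,0,0,0,0,0.5],[-0.066,-0.189,0,0,0,0,0.5],[-0.076,-0.218,0,0,0,0,0.5],[-0.086,-0.247,0,0,0,0,0.5],[-0.096,-0.275,0,0,0,0,0.5],[-0.106,-0.304,0,0,0,0,0.5],[-0.116,-0.332,0,0,0,0,0.5],[-0.126,-0.361,0,0,0,0,0.5],[-0.136,-0.39,0,0,0,0,0.5],[-0.146,-0.418,0,0,0,0,0.5],[-0.155,-0.445,0,0,0,0,0.5],[-0.162,-0.465,0,0,0,0,0.5],[-0.166,-0.476,0,0,0,0,0.5]]'; python3 -c "
from h import *
go(.438,.2785,.0853,-10.8)"
```

```text
time: 42.03
ee_pos: [0.442, 0.2386, 0.2606]
eef_rot: [[0.983, -0.186, -0.001], [-0.186, -0.983, -0.001], [-0.001, 0.001, -1.0]]
ft_force: [0.9, 0.5, -1.5]
gripper_width: 0.633
t 42.03 tcp [0.442  0.2386 0.2606] yaw -10.72 z [-0.0008 -0.0007 -1.    ] F [ 0.9465  0.4701 -1.4766] w 0.633 q [24.1952  9.6478 91.9705 -0.0177 78.4405 34.922 ]
shift mm [-11.2 -38.6 175.3] rot [0.05 0.04 0.08] dist 180
```

```bash
python3 -m inch '[[-0.001,-0.005,0,0,0,0,0.5],[-0.004,-0.016,0,0,0,0,0.5],[-0.008,-0.028,0,0,0,0,0.5],[-0.0105,-0.036,0,0,0,0,0.5],[-0.0112,-0.0386,0.003,0,0,0,0.5],[-0.0112,-0.0386,0.012,0,0,0,0.5],[-0.0112,-0.0386,0.028,0,0,0,0.5],[-0.0112,-0.0386,0.05,0,0,0,0.5],[-0.0112,-0.0386,0.074,0,0,0,0.5],[-0.0112,-0.0386,0.098,0,0,0,0.5],[-0.0112,-0.0386,0.122,0,0,0,0.5],[-0.0112,-0.0386,0.142,0,0,0,0.5],[-0.0112,-0.0386,0.155,0,0,0,0.5],[-0.0112,-0.0386,0.162,0,0,0,0.5],[-0.0112,-0.0386,0.166,0,0,0,0.5],[-0.0112,-0.0386,0.168,0,0,0,0.5],[-0.0112,-0.0386,0.168,0,0,0,0.5]]'; python3 -c "
from h import *
go(.438,.2785,.0853,-10.8)
crop('side',195,315,285,405,'s17',5)"
```

```text
time: 43.45
ee_pos: [0.4382, 0.2784, 0.0928]
eef_rot: [[0.982, -0.186, -0.0], [-0.186, -0.982, -0.001], [-0.0, 0.001, -1.0]]
ft_force: [0.4, -0.1, -2.2]
gripper_width: 0.633
t 43.45 tcp [0.4382 0.2784 0.0928] yaw -10.74 z [-0.0004 -0.0005 -1.    ] F [ 0.3554 -0.0853 -2.1743] w 0.633 q [28.3946 22.2532 99.8384 -0.0189 57.9426 39.1414]
shift mm [-0.2 -0.1  7.5] rot [0.03 0.02 0.06] dist 7
```

View pics/s17.png

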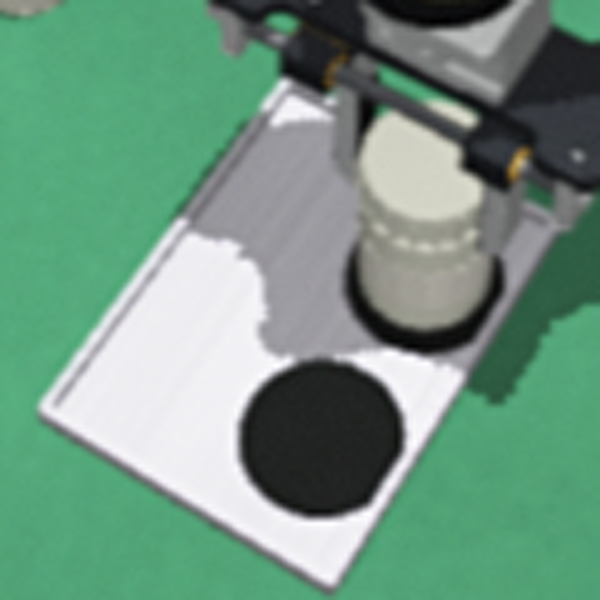

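```bash
python3 -m inch '[[0,0,0.002,0,0,0,0.5],[0,0,0.005,0,0,0,0.5],[0,0,0.007,0,0,0,0.5],[0,0,0.008,0,0,0,0.5],[0,0,0.0085,0,0,0,0.5],[0,0,0.009,0,0,0,0.5],[0,0,0.0092,0,0,0,0.5],[0,0,0.0092,0,0,0,0.5]]'; python3 -c "
from h import *
where()"
```

```text
time: 44.17
ee_pos: [0.4383, 0.2785, 0.0839]
eef_rot: [[0.983, -0.186, 0.0], [-0.186, -0.983, -0.0], [0.0, 0.0, -1.0]]
ft_force: [-0.6, 0.0, -2.4]
gripper_width: 0.631
t 44.17 tcp [0.4383 0.2785 0.0839] yaw -10.73 z [ 0.     -0.0003 -1.    ] F [-0.5532  0.0031 -2.4119] w 0.631 q [ 28.4013  23.0184 100.1521  -0.0188  56.8378  39.1443]
```

```bash
python3 -m inch '[[0,0,0.0004,0,0,0,0.5],[0,0,0.0008,0,0,0,0.5],[0,0,0.001,0,0,0,0.5],[0,0,0.001,0,0,0,0.5]]'; python3 -c "
from h import *
where()"
```

```text
time: 44.5
ee_pos: [0.4384, 0.2786, 0.0833]
eef_rot: [[0.983, -0.186, 0.0], [-0.186, -0.983, -0.0], [0.0, 0.0, -1.0]]
ft_force: [-0.7, -0.2, 4.4]
gripper_width: 0.634
t 44.5 tcp [0.4384 0.2786 0.0833] yaw -10.73 z [ 0.0003 -0.0001 -1.    ] F [-0.6648 -0.234   4.3717] w 0.634 q [ 28.4006  23.0741 100.1714  -0.0167  56.7434  39.14  ]
```

Contact. Release and rise.

```bash
python3 -m inch '[[0,0,0,0,0,0,0.4],[0,0,0,0,0,0,0.33],[0,0,0,0,0,0,0.28],[0,0,0,0,0,0,0.2],[0,0,0,0,0,0,0.1],[0,0,0,0,0,0,0],[0,0,0,0,0,0,0],[0,0,-0.005,0,0,0,0],[0,0,-0.015,0,0,0,0],[0,0,-0.035,0,0,0,0],[0,0,-0.06,0,0,0,0],[0,0,-0.085,0,0,0,0],[0,0,-0.11,0,0,0,0],[0,0,-0.133,0,0,0,0],[0,0,-0.148,0,0,0,0],[0,0,-0.154,0,0,0,0],[0,0,-0.154,0,0,0,0]]'; python3 -c "
from h import *
go(.5347,-.36,.237,-10.9)
crop('side',195,315,285,405,'s18',5)"
```

```text
time: 45.92
ee_pos: [0.4387, 0.2788, 0.2391]
eef_rot: [[0.983, -0.186, 0.003], [-0.186, -0.983, 0.001], [0.003, -0.002, -1.0]]
ft_force: [0.1, 0.3, -0.4]
gripper_width: 0.997
t 45.92 tcp [0.4387 0.2788 0.2391] yaw -10.73 z [ 0.0029  0.0013 -1.    ] F [ 0.0773  0.2573 -0.367 ] w 0.997 q [28.4071 12.6905 91.2255 -0.0146 75.9053 39.1393]
shift mm [213.3 609.8   1.5] rot [-0.1  -0.15  0.17] dist 646
```

View pics/s18.png

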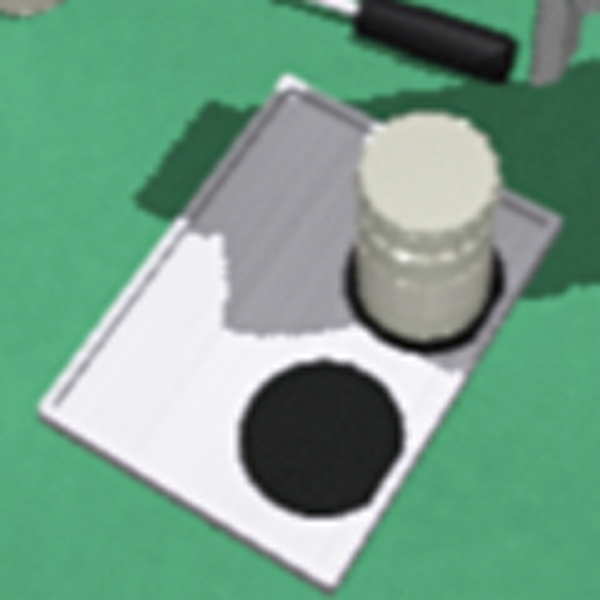

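```bash
python3 -m inch '[[0.002,0.006,0,0,0,0,0],[0.007,0.018,0,0,0,0,0],[0.014,0.04,0,0,0,0,0],[0.025,0.07,0,0,0,0,0],[0.037,0.103,0,0,0,0,0],[0.049,0.137,0,0,0,0,0],[0.061,0.17,0,0,0,0,0],[0.073,0.204,0,0,0,0,0],[0.084,0.237,0,0,0,0,0],[0.096,0.271,0,0,0,0,0],[0.107,0.304,0,0,0,0,0],[0.118,0.337,0,0,0,0,0],[0.13,0.371,0,0,0,0,0],[0.142,0.404,0,0,0,0,0],[0.153,0.438,0,0,0,0,0],[0.165,0.471,0,0,0,0,0],[0.177,0.505,0,0,0,0,0],[0.187,0.535,0,0,0,0,0],[0.194,0.556,0,0,0,0,0],[0.198,0.566,0,0,0,0,0]]'; python3 -c "
from h import *
go(.5347,-.36,.0851,-10.95)"
```

```text
time: 47.63
ee_pos: [0.5262, -0.3176, 0.2361]
eef_rot: [[0.982, -0.189, -0.001], [-0.189, -0.982, 0.001], [-0.001, -0.001, -1.0]]
ft_force: [-0.8, -0.1, 0.1]
gripper_width: 1.004
t 47.63 tcp [ 0.5262 -0.3176  0.2361] yaw -10.88 z [-0.0009  0.0011 -1.    ] F [-0.7848 -0.1212  0.1022] w 1.004 q [-34.5408  25.2351  75.0578   0.0232  79.7834 -23.6609]
shift mm [ 16.5  40.1 150.9] rot [-0.05  0.06  0.07] dist 157
```

```bash
python3 -m inch '[[0.004,0.01,0,0,0,0,0],[0.01,0.025,0,0,0,0,0],[0.0155,0.037,0,0,0,0,0],[0.0165,0.0401,0.004,0,0,0,0],[0.0165,0.0401,0.014,0,0,0,0],[0.0165,0.0401,0.034,0,0,0,0],[0.0165,0.0401,0.058,0,0,0,0],[0.0165,0.0401,0.082,0,0,0,0],[0.0165,0.0401,0.106,0,0,0,0],[0.0165,0.0401,0.128,0,0,0,0],[0.0165,0.0401,0.142,0,0,0,0],[0.0165,0.0401,0.149,0,0,0,0],[0.0165,0.0401,0.151,0,0,0,0.1],[0.0165,0.0401,0.151,0,0,0,0.2],[0.0165,0.0401,0.151,0,0,0,0.3],[0.0165,0.0401,0.151,0,0,0,0.38]]' 15; python3 -c "
from h import *
where()
crop('side',215,375,65,215,'s19',4)"
```

```text
time: 48.97
ee_pos: [0.535, -0.3601, 0.0862]
eef_rot: [[0.982, -0.189, 0.001], [-0.189, -0.982, 0.0], [0.0, -0.0, -1.0]]
ft_force: [0.1, 0.3, 0.4]
gripper_width: 0.752
t 48.97 tcp [ 0.535  -0.3601  0.0862] yaw -10.87 z [ 0.0005  0.0001 -1.    ] F [0.1334 0.2828 0.4444] w 0.752 q [-37.2013  36.9535  77.9262   0.0231  65.0999 -26.3366]
```

View pics/s19.png

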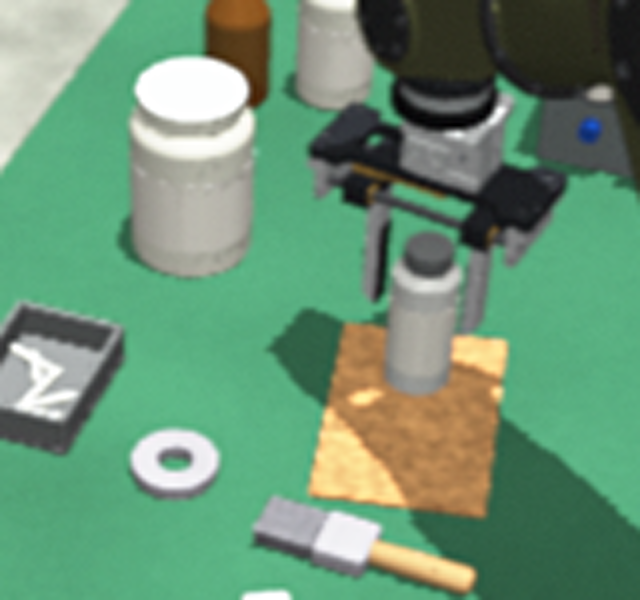

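Fingers astride the can (at ~(425,315)). Grip and lift.

```bash
python3 -m inch '[[0,0,0,0,0,0,0.42],[0,0,0,0,0,0,0.44],[0,0,0,0,0,0,0.46],[0,0,0,0,0,0,0.5],[0,0,0,0,0,0,0.55],[0,0,0,0,0,0,0.6],[0,0,0,0,0,0,0.6],[0,0,0,0,0,0,0.6],[0,0,0,0,0,0,0.6],[0,0,-0.001,0,0,0,0.6],[0,0,-0.003,0,0,0,0.6],[0,0,-0.008,0,0,0,0.6],[0,0,-0.018,0,0,0,0.6],[0,0,-0.035,0,0,0,0.6],[0,0,-0.057,0,0,0,0.6],[0,0,-0.08,0,0,0,0.6],[0,0,-0.1,0,0,0,0.6],[0,0,-0.113,0,0,0,0.6],[0,0,-0.119,0,0,0,0.6],[0,0,-0.12,0,0,0,0.6]]' 30; python3 -c "
from h import *
where()"
```

```text
time: 50.68
ee_pos: [0.5352, -0.3603, 0.2078]
eef_rot: [[0.982, -0.189, 0.002], [-0.189, -0.982, -0.001], [0.002, 0.001, -1.0]]
ft_force: [0.4, -0.4, -1.9]
gripper_width: 0.544
t 50.68 tcp [ 0.5352 -0.3603  0.2078] yaw -10.88 z [ 0.0023 -0.0013 -1.    ] F [ 0.3898 -0.358  -1.8681] w 0.544 q [-37.2078  30.2538  71.4978   0.022   78.1004 -26.3349]
```

```bash
python3 -c "
from h import *
go(.4557,.3646,.265,-11)"
```

```text
t 50.68 tcp [ 0.5352 -0.3603  0.2078] yaw -10.88 z [ 0.0023 -0.0013 -1.    ] F [ 0.3898 -0.358  -1.8681] w 0.544 q [-37.2078  30.2538  71.4978   0.022   78.1004 -26.3349]
shift mm [-214.7 -696.8  -58.3] rot [ 0.05 -0.14  0.12] dist 731
```

```bash
python3 -m inch '[[-0.001,-0.003,-0.003,0,0,0,0.6],[-0.004,-0.012,-0.01,0,0,0,0.6],[-0.008,-0.026,-0.018,0,0,0,0.6],[-0.014,-0.045,-0.027,0,0,0,0.6],[-0.022,-0.07,-0.036,0,0,0,0.6],[-0.03,-0.097,-0.044,0,0,0,0.6],[-0.039,-0.125,-0.05,0,0,0,0.6],[-0.047,-0.153,-0.054,0,0,0,0.6],[-0.056,-0.181,-0.057,0,0,0,0.6],[-0.064,-0.209,-0.058,0,0,0,0.6],[-0.073,-0.237,-0.058,0,0,0,0.6],[-0.081,-0.264,-0.058,0,0,0,0.6],[-0.09,-0.292,-0.058,0,0,0,0.6],[-0.099,-0.32,-0.058,0,0,0,0.6],[-0.107,-0.348,-0.058,0,0,0,0.6],[-0.115,-0.375,-0.058,0,0,0,0.6],[-0.123,-0.4,-0.058,0,0,0,0.6],[-0.129,-0.418,-0.058,0,0,0,0.6],[-0.132,-0.428,-0.058,0,0,0,0.6],[-0.133,-0.431,-0.058,0,0,0,0.6]]'; python3 -c "
from h import *
go(.4557,.3646,.265,-11)"
```

```text
time: 52.35
ee_pos: [0.4852, 0.0896, 0.265]
eef_rot: [[0.982, -0.187, 0.002], [-0.187, -0.982, -0.001], [0.002, 0.001, -1.0]]
ft_force: [0.7, -1.0, -1.5]
gripper_width: 0.543
t 52.35 tcp [0.4852 0.0896 0.265 ] yaw -10.77 z [ 0.002  -0.0012 -1.    ] F [ 0.7411 -1.0001 -1.5113] w 0.543 q [ 6.2471  8.2237 93.0181 -0.0817 78.6541 17.0289]
shift mm [ -80.4 -264.7   -0.3] rot [ 0.05 -0.12  0.23] dist 277
```

```bash
python3 -m inch '[[-0.001,-0.003,0,0,0,0,0.6],[-0.003,-0.01,0,0,0,0,0.6],[-0.008,-0.025,0,0,0,0,0.6],[-0.014,-0.046,0,0,0,0,0.6],[-0.022,-0.073,0,0,0,0,0.6],[-0.031,-0.101,0,0,0,0,0.6],[-0.039,-0.129,0,0,0,0,0.6],[-0.048,-0.157,0,0,-0.1,0.1,0.6],[-0.056,-0.185,0,0,-0.1,0.2,0.6],[-0.064,-0.212,0,0,-0.1,0.2,0.6],[-0.071,-0.235,0,0,-0.1,0.2,0.6],[-0.076,-0.251,0,0,-0.1,0.2,0.6],[-0.079,-0.261,0,0,-0.1,0.2,0.6],[-0.0804,-0.2645,0,0,-0.1,0.2,0.6],[-0.0804,-0.2645,0,0,-0.1,0.2,0.6]]'; python3 -c "
from h import *
go(.4557,.3646,.096,-11)"
```

```text
time: 53.6
ee_pos: [0.4557, 0.3644, 0.2644]
eef_rot: [[0.982, -0.19, -0.0], [-0.19, -0.982, -0.001], [0.0, 0.001, -1.0]]
ft_force: [1.0, 0.1, -1.1]
gripper_width: 0.549
t 53.6 tcp [0.4557 0.3644 0.2644] yaw -10.96 z [-0.0001 -0.0012 -1.    ] F [ 1.0068  0.0804 -1.1282] w 0.549 q [35.0722 20.1262 78.3563 -0.0511 81.5624 46.0431]
shift mm [ -0.1  -0.4 168.4] rot [ 0.07 -0.01  0.04] dist 168
```

```bash
python3 -m inch '[[0,0,0.005,0,0,0,0.6],[0,0,0.015,0,0,0,0.6],[0,0,0.032,0,0,0,0.6],[0,0,0.054,0,0,0,0.6],[0,0,0.078,0,0,0,0.6],[0,0,0.102,0,0,0,0.6],[0,0,0.125,0,0,0,0.6],[0,0,0.144,0,0,0,0.6],[0,0,0.157,0,0,0,0.6],[0,0,0.165,0,0,0,0.6],[0,0,0.168,0,0,0,0.6],[0,0,0.168,0,0,0,0.6]]'; python3 -c "
from h import *
go(.4557,.3646,.0862,-11)
crop('side',195,315,285,405,'s20',5)"
```

```text
time: 54.6
ee_pos: [0.4557, 0.3637, 0.0959]
eef_rot: [[0.982, -0.191, -0.001], [-0.191, -0.982, -0.002], [-0.0, 0.002, -1.0]]
ft_force: [0.3, 0.6, -2.0]
gripper_width: 0.548
t 54.6 tcp [0.4557 0.3637 0.0959] yaw -11.0 z [-0.0008 -0.0017 -1.    ] F [ 0.2688  0.5927 -2.0202] w 0.548 q [35.0158 29.1856 88.9364 -0.0599 61.9701 46.0403]
shift mm [-0.1 -1.   9.7] rot [0.1  0.03 0.  ] dist 10
```

View pics/s20.png

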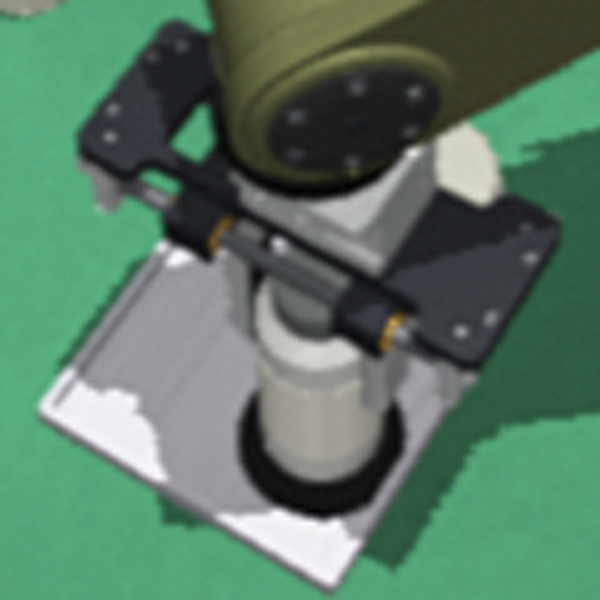

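Can sits above its spot, centred (foot at ~(320,470) within the spot). Lower and set down.

```bash
python3 -m inch '[[0,0,0.002,0.1,0,0,0.6],[0,-0.001,0.005,0.1,0,0,0.6],[0,-0.001,0.0075,0.1,0,0,0.6],[0,-0.001,0.0085,0.1,0,0,0.6],[0,-0.001,0.009,0.1,0,0,0.6],[0,-0.001,0.009,0.1,0,0,0.6]]'; python3 -c "
from h import *
where()"
```

```text
time: 55.15
ee_pos: [0.4561, 0.3649, 0.0876]
eef_rot: [[0.982, -0.191, 0.0], [-0.191, -0.982, 0.001], [0.0, -0.001, -1.0]]
ft_force: [-0.3, 0.4, -1.9]
gripper_width: 0.551
t 55.15 tcp [0.4561 0.3649 0.0876] yaw -10.99 z [ 0.0004  0.0007 -1.    ] F [-0.2637  0.4318 -1.8862] w 0.551 q [35.0652 29.8673 89.1413  0.0196 60.9504 46.0418]
```

```bash
python3 -m inch '[[0,0,0.0004,0,0,0,0.6],[0,0,0.0008,0,0,0,0.6],[0,0,0.0012,0,0,0,0.6],[0,0,0.0014,0,0,0,0.6],[0,0,0.0014,0,0,0,0.6]]'; python3 -c "
from h import *
where()"
```

```text
time: 55.57
ee_pos: [0.4562, 0.3651, 0.0866]
eef_rot: [[0.982, -0.191, 0.001], [-0.191, -0.982, 0.001], [0.001, -0.001, -1.0]]
ft_force: [-1.0, -0.0, 2.6]
gripper_width: 0.547
t 55.57 tcp [0.4562 0.3651 0.0866] yaw -10.99 z [ 0.0007  0.0009 -1.    ] F [-0.989  -0.04    2.5514] w 0.547 q [35.0694 29.9544 89.1731  0.0241 60.8079 46.0427]
```

```bash
python3 -m inch '[[0,0,0,0,0,0,0.5],[0,0,0,0,0,0,0.42],[0,0,0,0,0,0,0.35],[0,0,0,0,0,0,0.25],[0,0,0,0,0,0,0.15],[0,0,0,0,0,0,0],[0,0,0,0,0,0,0],[0,0,-0.005,0,0,0,0],[0,0,-0.015,0,0,0,0],[0,0,-0.035,0,0,0,0],[0,0,-0.06,0,0,0,0],[0,0,-0.085,0,0,0,0],[0,0,-0.11,0,0,0,0],[0,0,-0.135,0,0,0,0],[0,0,-0.155,0,0,0,0],[0,0,-0.165,0,0,0,0],[0,0,-0.168,0,0,0,0],[0,0,-0.168,0,0,0,0]]'; python3 -c "
from h import *
go(.42,.12,.3,-11)"
```

```text
time: 57.07
ee_pos: [0.456, 0.3649, 0.2549]
eef_rot: [[0.982, -0.191, 0.001], [-0.191, -0.982, 0.001], [0.001, -0.002, -1.0]]
ft_force: [0.0, 0.7, 0.1]
gripper_width: 0.999
t 57.07 tcp [0.456  0.3649 0.2549] yaw -10.99 z [ 0.0013  0.0013 -1.    ] F [0.0271 0.6787 0.139 ] w 0.999 q [35.0633 20.4337 79.1999  0.0197 80.2653 46.0454]
shift mm [ 11.3 247.2 -45.5] rot [-0.09 -0.06  0.01] dist 252
```

```bash
python3 -m inch '[[0,0.004,-0.004,0,0,0,0],[0.001,0.014,-0.012,0,0,0,0],[0.001,0.03,-0.022,0,0,0,0],[0,0.055,-0.032,0,0,0,0],[-0.01,0.085,-0.04,0,0,0,0],[-0.02,0.115,-0.045,0,0,0,0],[-0.03,0.145,-0.045,0,0,0,0],[-0.04,0.175,-0.045,0,0,0,0],[-0.045,0.205,-0.045,0,0,0,0],[-0.045,0.228,-0.045,0,0,0,0],[-0.045,0.242,-0.045,0,0,0,0],[-0.045,0.247,-0.045,0,0,0,0],[-0.045,0.247,-0.045,0,0,0,0]]'; python3 - <<'E'
from h import *
where()
crop('side',180,340,180,405,'s21',2.6); d=crop('top',100,350,165,295,'t21',3)
for c in('top','side'):
    eyes.get_image(c)
    for t in "can_mid jar_mid insert_mid tray mat nest driver brush cup ring".split():
        print(c,t,[(round(o["p"],2),np.round(o["xyz"],4)) for o in models.tip_of(c,t)[:1]])
E
```

```text
time: 58.15
ee_pos: [0.3645, 0.13, 0.2996]
eef_rot: [[0.981, -0.192, 0.002], [-0.192, -0.981, 0.001], [0.001, -0.002, -1.0]]
ft_force: [0.7, -0.6, 0.1]
gripper_width: 1.0
t 58.15 tcp [0.3645 0.13   0.2996] yaw -11.08 z [ 0.0015  0.0013 -1.    ] F [ 0.6694 -0.6026  0.1272] w 1.0 q [ 14.1716  -7.4124 104.2202   0.0526  83.0885  25.2489]
top can_mid [(0.75, array([0.4557, 0.3649, 0.0602]))]
top jar_mid [(0.96, array([0.439 , 0.2814, 0.0503]))]
top insert_mid [(0.56, array([ 0.5353, -0.0142,  0.0249]))]
top tray [(0.93, array([ 0.4819,  0.3147, -0.    ]))]
top mat [(0.9, array([ 0.5218, -0.3144,  0.0012]))]
top nest [(0.68, array([ 0.5356, -0.0134,  0.0006]))]
top driver [(0.67, array([0.454 , 0.3675, 0.0653]))]
top brush [(0.74, array([ 0.5153, -0.1582, -0.0004]))]
top cup [(0.72, array([ 0.6811,  0.1824, -0.0022]))]
top ring [(0.64, array([ 0.6705, -0.1933,  0.0015]))]
side can_mid [(0.78, array([0.4539, 0.3632, 0.0685]))]
side jar_mid [(0.76, array([0.441 , 0.2783, 0.0516]))]
side insert_mid [(0.61, array([ 0.5323, -0.0126,  0.0279]))]
side tray [(0.74, array([ 0.5107, -0.154 , -0.0042]))]
side mat [(0.86, array([ 0.5216, -0.3137, -0.0011]))]
side nest [(0.56, array([ 0.5352, -0.016 ,  0.0042]))]
side driver [(0.78, array([0.5199, 0.1581, 0.    ]))]
side brush [(0.97, array([ 0.5116, -0.1543, -0.0046]))]
side cup []
side ring [(0.6, array([ 0.6706, -0.1972, -0.006 ]))]
```

View pics/s21.png

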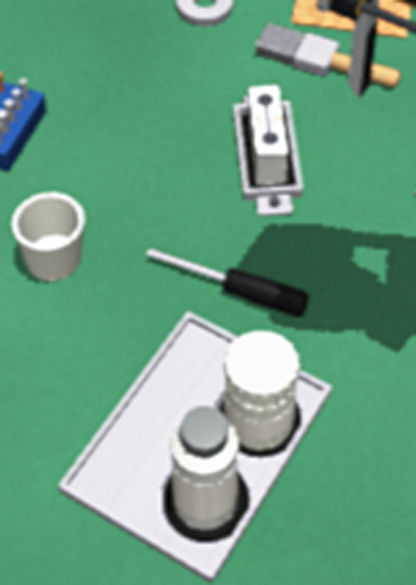

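View pics/t21.png

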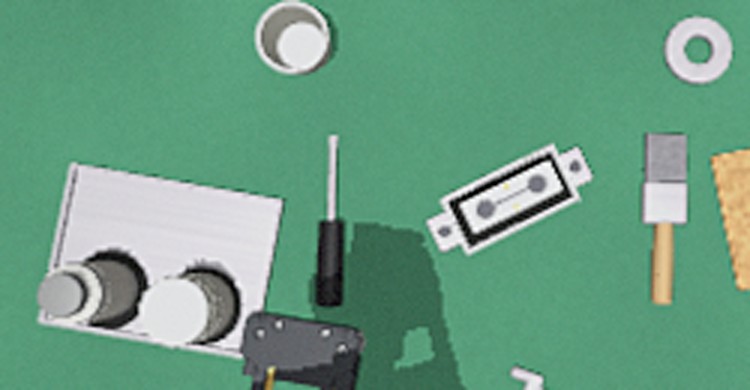

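Both pictures show it done. The insert is centred and flat in the pocket (top picture ~(510,198)). The can and jar stand upright on their own spots, and the bystanders have not moved. The gripper is clear of everything, so I'm handing in.

```bash
python3 -c "
from h import *
s=where(); print(s['joint_vel']); print(ticket.hand_in())"
```

```text
t 59.35 tcp [0.3647 0.1309 0.2994] yaw -10.98 z [ 0.0012  0.0013 -1.    ] F [-0.3005 -0.8583 -0.3326] w 1.001 q [ 14.2921  -7.3252 104.1602   0.0555  83.0773  25.2703]
[-0.0714  0.0204 -0.0344 -0.0129  0.1086  0.0162]
the job is handed in; nothing more can be done
None
```

The job is done and handed in at about 59 s, inside the 131 s limit. I cleared the can and then the jar onto the cork mat, and set the insert flat in the nest pocket. Then I stood the jar and the can back on their own spots. At each set-down I lowered in sub-millimetre steps until the force showed contact, and no reading I took passed 6 N.

**Last checks, in pictures from both cameras:**
- **Insert:** it lies flat and centred in the pocket, with its centre at about (0.534, −0.013).
- **Can:** it is upright at about (0.455, 0.364); its spot is at about (0.4555, 0.3645).
- **Jar:** it is upright at about (0.440, 0.280); its spot is at about (0.4385, 0.278). I aimed for the spot's centre, about 2 mm from where the jar started.
- **Bystanders:** the screwdriver, brush, cup and ring are where they were, within measurement error.
- **Gripper:** open and touching nothing at hand-in.

**Checks that disagreed or failed:** on the final look, three network reports were wrong or missing.
- **Top camera:** it put the screwdriver on the can.
- **Side camera:** it put the tray on the brush, and did not find the cup.

In each case the pictures and the other camera showed the thing in its place.

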